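# Ballast a tray stack, peel off its clinging cover and present it over a mirror

## Robot

A 7-joint arm with a two-finger parallel gripper is mounted at the origin on a cart in front of the work surface, level with it; the furniture and walls round the work are solid. World frame = base frame: x ahead of the robot, y to its left, z up, the work surface at z = 0. Lengths are in mm, angles in rad, forces in N, time in s.
With the tool pointing down it reaches from about 350 to 900 mm from the base axis. Payload 8.1 kg.
Tool frame: the origin (TCP) lies on the centre line of the jaws, within the pads' length; the fingertips stand 8 mm ahead of it and the grasp point (between the pads) lies 11 mm behind it; z points along the fingers, y is the line along which they close (so a half turn about z gives the same grasp; the last joint's range is limited). The gripper opens to 92 mm and grips with 3 to 60 N. Pads are 19 mm wide; open, the fingers measure 130 mm over their backs; the gripper's body (75 mm by 190 mm) begins 47 mm behind the grasp point.
Start: joints at [-1.208, 0.434, 0.025, 1.573, -0.012, 1.134, -0.075], TCP at [280.74, 558.416, 196.442] pointing down, gripper open.
Joint ranges: [-2.62, 2.62], [-0.44, 2.09], [-1.27, 1.32], [0.08, 2.57], [-1.32, 4.46], [0.12, 2], [-2.74, 2.74]. Speed limits (rad/s): [2.22, 2.22, 3.01, 3.01, 3.14, 3.14, 3.14].

## Interface

Orientations are given as a rotation vector (axis times angle).
In Python, from bench import * gives the robot as it stands.
- The arm moves only by the tool play_rows, never from a script. Its argument "targets" is a list of rows, each an object with "delta_pos": the shift along the tool's x, y, z in m, a list of three; "turn": the turn, a rotation vector about the tool's x, y, z in rad, a list of three. In form: [{"delta_pos": [dx, dy, dz], "turn": [rx, ry, rz]}, ...]. A call has exactly 5 rows; each row is the pose to reach, as a shift and turn from the pose commanded when the call began, along the tool's axes at that moment; what a row does not reach only later rows make up. A row lasts 1/10 s, in which the tool goes at most 50 mm and 8.59 degrees, less where a joint would pass 70% of its speed; a pose out of reach is approached as far as the arm can. A call with a gripper value outside its range is refused whole. "claw" is the opening, from 0 (shut) to 1 (fully open), set as the call begins (left out, the last holds). The fingers move at their own pace and stop on an object; "force" is the grip in N (left out, the last holds). Time passes only in rows, so rows that repeat a pose let the fingers close, or fill a call up. It gives the time, the measured TCP pose, the force, the opening and the grip force at its end, in the units of the state.
- sense(): the state, without advancing time (a new reading comes with each control period).
- grab_frame(name): name is "scene" or "top" or "wrist"; returns a dict with "frame" (420x560x3 uint8, red, green, blue), "z_map" (420x560 float32, mm along the optical axis (not along the pixel's ray), 0 where there is no reading), "vertical_fov" (degrees; the focal length in pixels is half the picture's height over the tangent of half this angle, whatever the lens; pixels are square), "cx", "cy" (the principal point, pixels), "dist_coeffs" ([k1, k2, p1, p2, k3] as OpenCV has them; the pictures are not rectified), "eye" and "orientation" of the camera in the world. Camera axes: x right, y down, z forward; pixel columns grow to the right and rows downward; lengths in mm; the calibration is good to about 2 mm. A picture is of the moment at which its call begins.
- hand_in(): hands the job in; it is judged then, once.
The state is a dict: "t": time; "joint_pos": joint angles; "dq": joint speeds; "joint_torque": joint torques, N m; "tool_pos": TCP position; "eef_rot": TCP orientation; "force": force on the tool from outside, world axes, zero at the start; "torque": the same for the moment, N m; "width": finger opening in mm; "gripper_force": force on a finger pad.
Only numpy, scipy, OpenCV 4.12 (cv2) and the standard library are available. Lean on these libraries where they do the work, as an engineer would, in place of code of your own. Each camera call takes 0.05 s, during which the arm holds its last target. There are 200 camera calls.

## Task

The cover on the nested tray stack sticks under spring rollers and can drag its light base up with it, so first weight down the base plate: thread the two steel collars onto the stepped post, the larger first and the smaller on top of it, both fully home. Then grip the cover by its upright tab and peel it off by raising that corner first, well up while the opposite corner is still down, without dragging the tray or base along. Finish holding the cover up in the gripper, roughly level and centred a hand's breadth or two above the flat inspection mirror, without letting go; do not push the petri dish, timer and small bottle about.

Things in the scene. Friction and masses are not known exactly. Their poses are not given: they have to be found in the camera images.
- collar_wide_mid (a point): The larger steel collar, loose, lying flat on the bench: a disc 60 mm across and 8 mm thick at the bottom, a hub 36 mm across rising 16 mm above it (24 mm high in all), through bore 20 mm; 0.24 kg. Point: its centre, 12 mm above its underside; z up along the bore. Grip it across the hub.
- collar_narrow_mid (a point): The smaller steel collar, loose, lying flat on the bench: a disc 48 mm across and 8 mm thick at the bottom, a hub 26 mm across rising 16 mm above it (24 mm high in all), through bore 14 mm; 0.20 kg. Point: its centre, 12 mm above its underside; z up along the bore. Grip it across the hub. It cannot pass the thick part of the post.
- post_foot (a point): Foot of the stepped steel post, on the base plate's top face (10 mm over the bench); x along the plate away from the robot, y left, z up. Post: 16 mm thick up to 22 mm, tapering to 10 mm at 25 mm, blunt cone from 62 to its tip at 70 mm. Collars home: the larger stands on the plate (centre 12 mm above this point), the smaller on the larger (centre 36 mm above).
- nest (a point): Underside centre of the lowest tray, fixed on the top face of the base plate; axes as post_foot, from which it lies at x +125 mm. The plate: loose, 250 x 175 x 10 mm, its centre 35 mm to minus x of this point; light (0.3 kg in all), so without the collars on, a pull on the cover can lift it along. Clip blocks at the middle of each tray side, 69 to 81 mm from this point, rise to 36 mm above it.
- tray_mid (a point): The loose tray nested between the lowest tray and the cover: white, square, flared, 110 mm over the rim, 17 mm high, 40 g. Point: its centre, 8.5 mm above its underside, 14.5 mm above nest when seated; z up.
- cover_mid (a point): The formed cover, loose, on top of the stack: white, square, 110 mm over the rim, 17 mm high, recessed, nested 6 mm above the tray; 45 g. Point: its centre, 8.5 mm over its underside; axes along the plate's. A spring roller at the middle of each side overlaps its rim 2 mm and yields once the rim rises 5 mm there: peeling about the far corner takes about 2 N at the tab, a level pull 5 N or more.
- cover_tab (a point): Centre of the cover's upright pull tab, on an ear outside the rim corner at minus x, minus y: a fin 22 mm long along the cover's diagonal, 10 mm thick across it, 25 mm high (12.5 mm above and below this point). Lies at (-60.8, -60.8, +21) mm from cover_mid, axes alike. Grip it across its 10 mm, fingers on either side of the diagonal.
- cover_far (a point): The cover's rim at the corner opposite the tab, (+51, +51, +7) mm from cover_mid: the pivot while peeling.
- mirror_mid (a point): Centre of the top face of the flat inspection mirror: a fixed square plate 130 x 130 mm, 8 mm high, polished steel in a black frame. z up.
- cover: The same cover as a whole; origin at the centre of its underside.
- petri_dish: Bystander: clear round dish, 62 mm across, 13 mm high; origin at the centre of its underside.
- timer: Bystander: bench timer on its back, 66 x 60 x 20 mm; origin at the centre of its underside.
- bottle_oil: Bystander: small white bottle with a red cap, 40 mm across, 80 mm high; origin at the centre of its underside.
Things that resemble listed ones, but are neither listed nor needed, are in the scene too. Leave any orange or turquoise look-alike of the part that bears collar_narrow_mid alone.

How it is judged:
By the outcome, as a careful person would: the job done as asked, in the order asked, and still so for the second after the job is handed in, while the arm keeps its last pose, push and grip.
It also fails if it takes over 72 s, if anything falls off the work surface, if the arm or the gripper's body presses on something with over 40 N, if the wrist force passes 120 N, or if a joint passes its speed limit or range.

## Working session

There is one attempt and no reset: what is moved stays moved. The work goes in short steps, Python scripts to look and compute and a tool call to move; the robot and the scene stay as the last step left them, time stands still between calls to the robot, and variables do not carry over. Pictures are saved under pics/ and viewed, at most 10 in all, crops included, and the job is handed in when it is done.

Besides the shell and the picture viewer there is one more tool, called after ">>>" as a command line: name --argument value ..., lists and objects as JSON in quotes. play_rows: Moves the arm, as the interface text tells. Its arguments: {"type":"object","properties":{"targets":{"type":"array","items":{"type":"object","properties":{"delta_pos":{"type":"array","items":{"type":"number"}},"turn":{"type":"array","items":{"type":"number"}}}}},"claw":{"type":"number"},"force":{"type":"number"}},"required":["targets"]}

```bash
mkdir -p pics
cat > h.py <<'E'
from bench import *
import numpy as np, cv2
from scipy.spatial.transform import Rotation as R
def cam(n):
    g=grab_frame(n); return g
def save(g,name,box=None,s=1):
    f=g["frame"][:,:,::-1]
    if box: x0,y0,x1,y1=box; f=f[y0:y1,x0:x1]
    cv2.imwrite("pics/"+name,cv2.resize(np.ascontiguousarray(f),None,fx=s,fy=s,interpolation=cv2.INTER_CUBIC))
def rot(g):
    o=np.array(g["orientation"],float)
    return R.from_rotvec(o).as_matrix() if o.size==3 else (o if o.shape==(3,3) else R.from_quat(o).as_matrix())
def K(g):
    f=210/np.tan(np.radians(g["vertical_fov"])/2); return np.array([[f,0,g["cx"]],[0,f,g["cy"]],[0,0,1.]])
def ray(g,u,v):
    p=cv2.undistortPoints(np.array([[[u,v]]],np.float64),K(g),np.array(g["dist_coeffs"],float)).ravel()
    return np.array([p[0],p[1],1.])
def onz(g,u,v,z):
    d=rot(g)@ray(g,u,v); e=np.array(g["eye"],float); return e+d*(z-e[2])/d[2]
def bydepth(g,u,v):
    d=g["z_map"][int(round(v)),int(round(u))]; return rot(g)@(ray(g,u,v)*d)+np.array(g["eye"],float)
def proj(g,P):
    r=rot(g); t=-r.T@np.array(g["eye"],float)
    return cv2.projectPoints(np.atleast_2d(P).astype(float),cv2.Rodrigues(r.T)[0],t,K(g),np.array(g["dist_coeffs"],float))[0].reshape(-1,2)
def tool():
    s=sense(); return np.array(s["tool_pos"]),R.from_rotvec(s["eef_rot"]).as_matrix() if len(np.ravel(s["eef_rot"]))==3 else s["eef_rot"]
E
python3 - <<'E'
from h import *
import pickle
for n in("top","scene"):
    g=cam(n); save(g,n+"0.png",s=1.42); pickle.dump(g,open(n+"0.pkl","wb"))
    print(n,g["eye"],g["orientation"],g["vertical_fov"],g["cx"],g["cy"],g["dist_coeffs"])
print(sense())
E
```

```text
top [ 446.5164851    13.56746486 1552.41688626] [-2.21865594  2.15503514 -0.10985059] 43.58836277628465 273.8930215084143 209.06253867354206 [0.02325256 0.         0.         0.         0.        ]
scene [ 173.89192326 -716.85510025  891.74011791] [-2.27749422  0.61120543 -0.2334423 ] 43.97223565372144 286.1276199364382 201.61141629689192 [-0.120767  0.        0.        0.        0.      ]
{'t': 0.1, 'joint_pos': array([-1.20763134,  0.43516737,  0.02496705,  1.57399002, -0.01161926,
        1.13402322, -0.07512314]), 'dq': array([-0.00076957, -0.00149156, -0.00103439, -0.00192259,  0.00082838,
        0.00131969,  0.00172971]), 'joint_torque': array([ 2.89022035e-03, -6.69127035e+01,  9.87754539e-01, -3.15142965e+01,
       -6.05169847e-02,  3.73253028e-02,  5.03588535e-05]), 'tool_pos': array([280.50605436, 557.95190472, 195.72089748]), 'eef_rot': array([-7.25119429e-01, -3.05653315e+00,  2.23883874e-03]), 'force': array([ 0.86239111, -0.37994242, -0.04444484]), 'torque': array([ 0.08803738, -0.0352074 ,  0.01435301]), 'gripper_force': 0.0, 'width': 92.08796475049209}
```

View pics/top0.png

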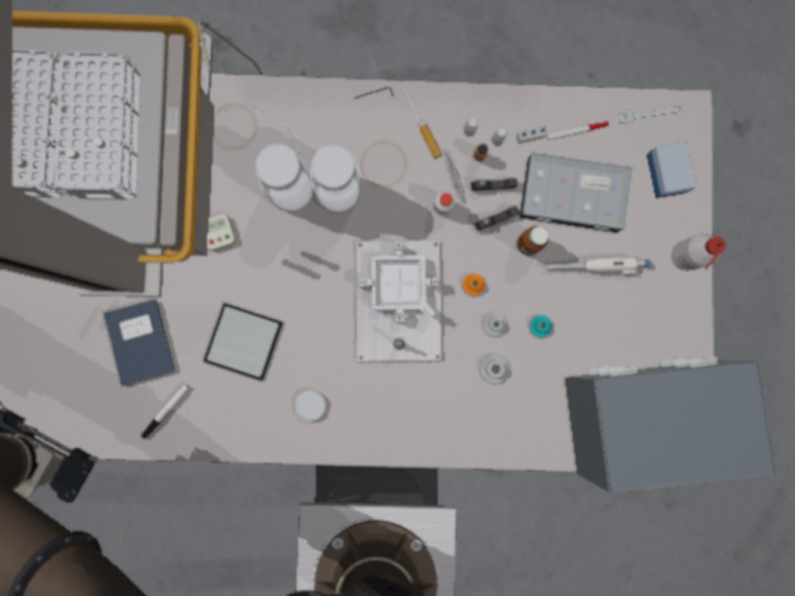

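View pics/scene0.png

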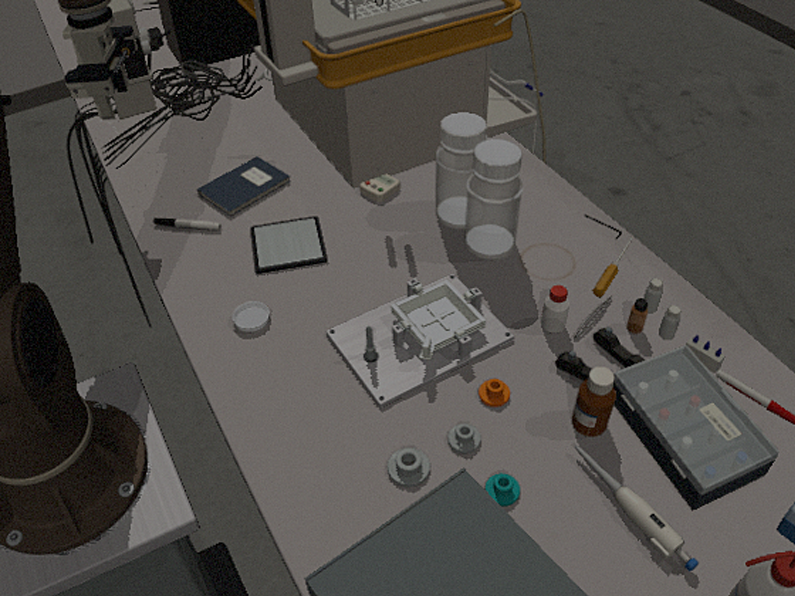

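Top view (in the 1.42x picture): grey larger collar at (495,369), grey smaller at (495,324), orange look-alike (475,285), turquoise look-alike (541,326), post (399,343), cover (399,282) with its tab at about (430,310), mirror (243,341), dish (311,405), timer (219,232), oil bottle (445,202). The brown bottles are not wanted. I choose the two grey collars, by size, and check them in a crop.

Run:
```python
from h import *
import pickle
g=pickle.load(open("top0.pkl","rb")); s=pickle.load(open("scene0.pkl","rb"))
save(g,"topc.png",(240,160,400,280),5)
c=1/1.42
for n,(u,v),z in [("wide",(495,369),24),("narrow",(495,324),24),("orange",(475,285),24),("turq",(541,326),24),("post",(399,343),80),("cover",(399,282),25),("tab",(430,310),55),("mirror",(243,341),8),("dish",(311,405),13),("timer",(219,232),20),("oil",(445,202),80),("box corner",(567,377),200),("boxc2",(598,376),200),("boxtop",(620,400),200),("jar",(278,160),200)]:
    print(n,onz(g,u*c,v*c,z).round(),bydepth(g,u*c,v*c).round())
for n,(u,v),z in [("wide",(408,459),24),("narrow",(464,431),24),("posttip",(369,330),80)]:
    print(n,onz(s,u*c,v*c,z).round(),bydepth(s,u*c,v*c).round())
```

```text
wide [ 433. -232.   24.] [ 433. -235.    4.]
narrow [ 525. -230.   24.] [ 526. -233.    5.]
orange [ 604. -188.   24.] [ 607. -191.   -2.]
turq [ 524. -325.   24.] [ 525. -331.   -1.]
post [479. -32.  80.] [479. -32.  80.]
cover [606. -31.  25.] [605. -31.  32.]
tab [548. -94.  55.] [547. -93.  69.]
mirror [476. 287.   8.] [475. 285.  14.]
dish [349. 142.  13.] [349. 142.  10.]
timer [699. 344.  20.] [699. 344.  19.]
oil [ 764. -117.   80.] [ 762. -116.   88.]
box corner [ 424. -334.  200.] [ 421. -385.    3.]
boxc2 [ 427. -390.  200.] [ 426. -417.  112.]
boxtop [ 385. -430.  200.] [ 386. -426.  214.]
jar [806. 203. 200.] [805. 202. 205.]
wide [ 434. -233.   24.] [ 439. -224.    8.]
narrow [ 525. -233.   24.] [ 531. -225.   10.]
posttip [478. -42.  80.] [480. -37.  73.]
```

View pics/topc.png

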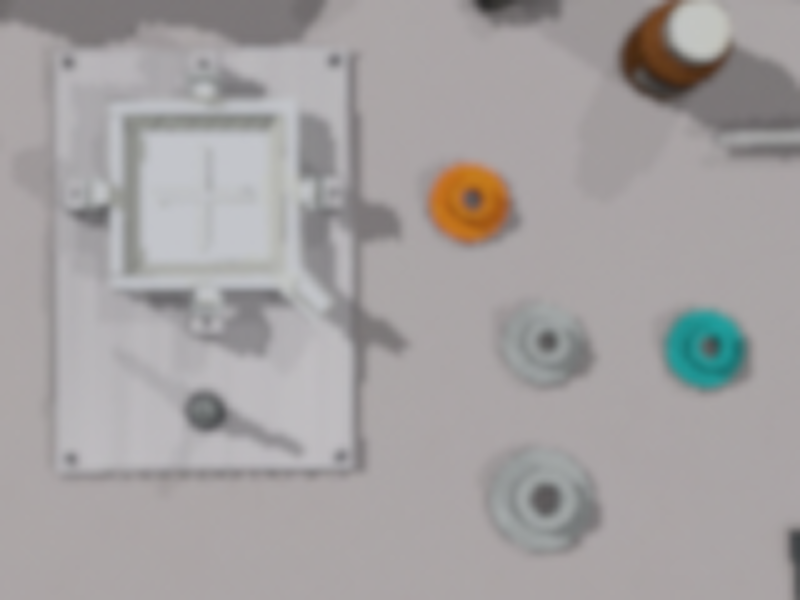

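The crop confirms it: the larger grey collar has its bore at crop (545,498), the smaller at (546,342), and the coloured ones are separate. The post is at (205,410), and the tab fin at about (315,295). I'll plan the approach now.

```bash
cat >> h.py <<'E'
def down(az):  # tool down, y axis at azimuth az (deg)
    a=np.radians(az); y=np.array([np.cos(a),np.sin(a),0]); z=np.array([0,0,-1.]); return np.c_[np.cross(y,z),y,z]
def go(*wps,start=None):
    p,r=start or tool()
    for q,rr in wps:
        print("dpos m",(r.T@(np.array(q)-p)/1000).round(4),"turn",R.from_matrix(r.T@rr).as_rotvec().round(4)); p,r=np.array(q,float),rr
E
python3 - <<'E'
from h import *
go(([370,400,200],down(36)),([450,230,200],down(9)),([480,40,200],down(-18)),([433,-190,150],down(-45)))
E
```

```text
dpos m [-0.1509 -0.1009 -0.0041] turn [-0.0014  0.0005  0.4766]
dpos m [-0.1846 -0.0352  0.    ] turn [0.     0.     0.4712]
dpos m [-1.924e-01 -1.000e-04  0.000e+00] turn [0.     0.     0.4712]
dpos m [-0.2333  0.0264  0.05  ] turn [0.     0.     0.4712]
```

>>> play_rows --targets '[{"delta_pos":[-0.03,-0.02,0],"turn":[0,0,0.095]},{"delta_pos":[-0.06,-0.04,0],"turn":[0,0,0.19]},{"delta_pos":[-0.09,-0.06,0],"turn":[0,0,0.285]},{"delta_pos":[-0.12,-0.08,0],"turn":[0,0,0.38]},{"delta_pos":[-0.15,-0.1,0],"turn":[0,0,0.475]}]' --claw 0.8

```text
t: 0.6
tool_pos: [370.2, 400.1, 196.1]
eef_rot: [-1.429, -2.797, 0.001]
force: [0.1, -0.1, -0.0]
width: 73.6
gripper_force: 0.0
```

>>> play_rows --targets '[{"delta_pos":[-0.037,-0.007,0],"turn":[0,0,0.095]},{"delta_pos":[-0.074,-0.014,0],"turn":[0,0,0.19]},{"delta_pos":[-0.111,-0.021,0],"turn":[0,0,0.285]},{"delta_pos":[-0.148,-0.028,0],"turn":[0,0,0.38]},{"delta_pos":[-0.185,-0.035,0],"turn":[0,0,0.47]}]'

```text
t: 1.1
tool_pos: [450.7, 230.0, 196.3]
eef_rot: [-2.041, -2.388, 0.0]
force: [0.1, 0.8, -0.2]
width: 73.4
gripper_force: 0.0
```

>>> play_rows --targets '[{"delta_pos":[-0.038,0,0],"turn":[0,0,0.095]},{"delta_pos":[-0.077,0,0],"turn":[0,0,0.19]},{"delta_pos":[-0.115,0,0],"turn":[0,0,0.285]},{"delta_pos":[-0.154,0,0],"turn":[0,0,0.38]},{"delta_pos":[-0.192,0,0],"turn":[0,0,0.47]}]'

```text
t: 1.6
tool_pos: [480.8, 40.4, 196.3]
eef_rot: [-2.541, -1.847, 0.0]
force: [0.9, 0.1, -0.1]
width: 73.2
gripper_force: 0.0
```

>>> play_rows --targets '[{"delta_pos":[-0.047,0.005,0.01],"turn":[0,0,0.095]},{"delta_pos":[-0.093,0.01,0.02],"turn":[0,0,0.19]},{"delta_pos":[-0.14,0.016,0.03],"turn":[0,0,0.285]},{"delta_pos":[-0.187,0.021,0.04],"turn":[0,0,0.38]},{"delta_pos":[-0.233,0.026,0.05],"turn":[0,0,0.47]}]'

```text
t: 2.1
tool_pos: [434.0, -189.4, 146.1]
eef_rot: [-2.901, -1.205, -0.0]
force: [0.5, -0.2, -0.2]
width: 73.3
gripper_force: 0.0
```

Run:
```python
from h import *
import pickle
g=cam("wrist"); save(g,"w1.png",s=1.42); pickle.dump(g,open("w1.pkl","wb"))
p,r=tool(); print(p,r.round(3),sense()["joint_pos"].round(2),g["eye"],rot(g).round(2), proj(g,[[433,-232,24],[525,-231,24]])*1.42)
```

```text
[ 431.05791764 -197.15140758  145.47536633] [[ 0.715  0.699 -0.001]
 [ 0.699 -0.715 -0.004]
 [-0.003  0.002 -1.   ]] [-0.26  0.28  0.72  2.04 -0.23  0.9  -0.22] [ 482.18114278 -138.75681911  334.48736743] [[ 0.71 -0.68 -0.18]
 [-0.71 -0.68 -0.18]
 [ 0.    0.26 -0.97]] [[447.71147568 323.9683107 ]
 [548.6979511  228.01323581]]
```

View pics/w1.png

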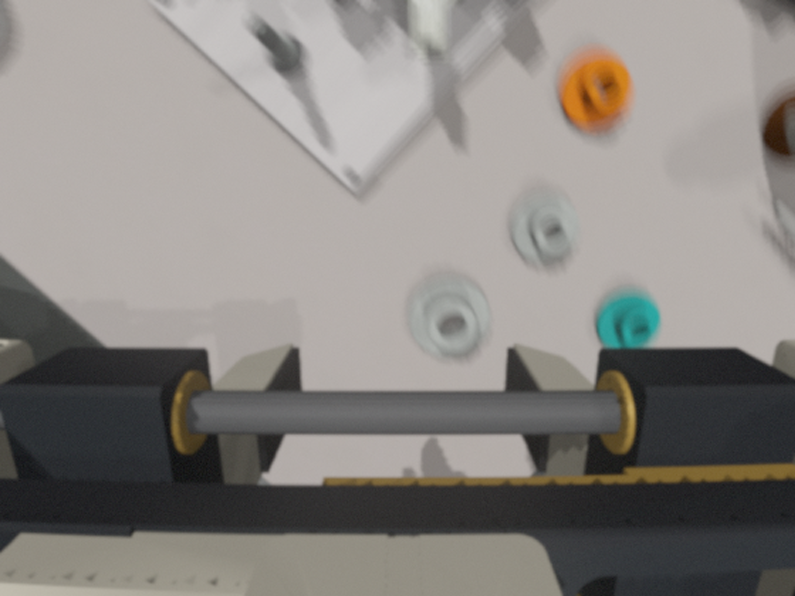

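Wrist view: larger collar bore at (454,322), smaller (549,229), orange (598,88), turquoise (630,325), post at the top (285,50). I'll recompute once the arm is still.

Run:
```python
from h import *
import pickle
g=pickle.load(open("w1.pkl","rb"))
print(onz(g,454/1.42,322/1.42,24),onz(g,549/1.42,229/1.42,24))
g=cam("wrist"); pickle.dump(g,open("w2.pkl","wb")); p,r=tool(); print(p,sense()["dq"].round(3))
# hub ring: gray circle on still image
f=cv2.cvtColor(g["frame"],cv2.COLOR_RGB2GRAY); 
for P in([433,-232,24],[525,-231,24]):
    u,v=proj(g,[P])[0]; x0,y0=int(u)-40,int(v)-40
    c=f[y0:y0+80,x0:x0+80]; print(proj(g,[P]))
    cv2.imwrite("pics/_%d.png"%x0,cv2.resize(c,None,fx=5,fy=5,interpolation=cv2.INTER_CUBIC)); print(x0,y0)
import glob
a=[cv2.imread(q) for q in sorted(glob.glob("pics/_*.png"))]; print(sorted(glob.glob("pics/_*.png"))); cv2.imwrite("pics/w2c.png",np.hstack(a))
```

```text
[ 437.02163156 -234.01556224   24.        ] [ 524.72205377 -231.62918238   24.        ]
[ 431.85792958 -193.95711773  145.79586755] [-0.067 -0.017 -0.083 -0.011  0.002  0.03  -0.042]
[[312.05835545 220.04517664]]
272 180
[[382.73638602 150.56239818]]
342 110
['pics/_272.png', 'pics/_342.png']
```

View pics/w2c.png

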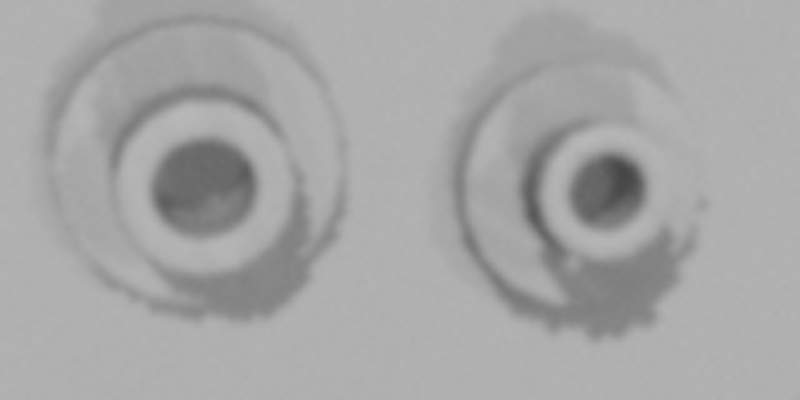

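The crop shows the larger hub centre at (205,186) and the smaller at (607,189).

Run:
```python
from h import *
import pickle
g=pickle.load(open("w2.pkl","rb"))
w=onz(g,313,217.2,24);n=onz(g,383.4,147.8,24);print(w,n, sense()["tool_pos"])
go(([w[0],w[1],60],down(-45)),([w[0],w[1],17.5],down(-45)))
```

```text
[ 435.63341423 -230.60593183   24.        ] [ 527.09908547 -229.55370566   24.        ] [ 431.85792958 -193.95711773  145.79586755]
dpos m [-0.0228  0.0287  0.0859] turn [ 0.0007  0.0028 -0.0068]
dpos m [0.     0.     0.0425] turn [0. 0. 0.]
```

>>> play_rows --targets '[{"delta_pos":[-0.012,0.014,0.04],"turn":[0,0,0]},{"delta_pos":[-0.024,0.028,0.085],"turn":[0,0,0]},{"delta_pos":[-0.024,0.028,0.085],"turn":[0,0,0]},{"delta_pos":[-0.024,0.028,0.085],"turn":[0,0,0]},{"delta_pos":[-0.024,0.028,0.085],"turn":[0,0,0]}]'

```text
t: 2.7
tool_pos: [438.7, -224.1, 62.8]
eef_rot: [2.898, 1.211, 0.003]
force: [0.6, -0.7, -0.1]
width: 73.3
gripper_force: 0.0
```

Run:
```python
from h import *
import pickle
g=cam("wrist");p,r=tool();print(p,r.round(4))
u,v=proj(g,[[435,-231,24]])[0];print(u,v)
save(g,"w3.png",(int(u)-60,int(v)-45,int(u)+60,int(v)+45),5);print(int(u)-60,int(v)-45)
pickle.dump(g,open("w3.pkl","wb"))
go(([435,-231,17.5],down(-45)))
```

```text
[ 439.10831697 -223.97126707   63.0865962 ] [[ 0.7024  0.7118  0.0027]
 [ 0.7118 -0.7024 -0.    ]
 [ 0.0019  0.002  -1.    ]]
288.759787624118 233.15380439573204
228 188
dpos m [-0.008   0.0019  0.0456] turn [ 0.002  -0.0019  0.0067]
```

View pics/w3.png

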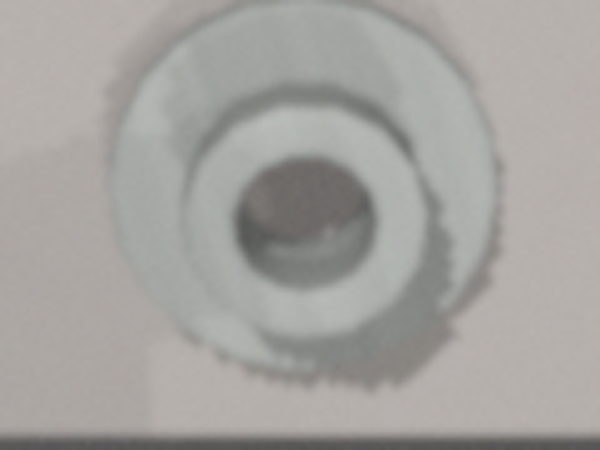

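Collar bore at crop (306,221), within 0.5 mm of the prediction. Descend and grip.

>>> play_rows --targets '[{"delta_pos":[-0.0075,0.002,0.01],"turn":[0,0,0]},{"delta_pos":[-0.0075,0.002,0.025],"turn":[0,0,0]},{"delta_pos":[-0.0075,0.002,0.038],"turn":[0,0,0]},{"delta_pos":[-0.0075,0.002,0.045],"turn":[0,0,0]},{"delta_pos":[-0.0075,0.002,0.045],"turn":[0,0,0]}]'

```text
t: 3.25
tool_pos: [433.4, -231.0, 15.7]
eef_rot: [-2.898, -1.21, 0.002]
force: [-0.6, -0.2, -0.8]
width: 73.5
gripper_force: 0.0
```

>>> play_rows --targets '[{"delta_pos":[0,0,0],"turn":[0,0,0]},{"delta_pos":[0,0,0],"turn":[0,0,0]},{"delta_pos":[0,0,0],"turn":[0,0,0]},{"delta_pos":[0,0,0],"turn":[0,0,0]},{"delta_pos":[0,0,0],"turn":[0,0,0]}]' --claw 0.2 --force 30

```text
t: 3.75
tool_pos: [434.1, -231.3, 16.6]
eef_rot: [2.899, 1.21, 0.001]
force: [0.1, 0.3, 0.4]
width: 38.2
gripper_force: 0.0
```

>>> play_rows --targets '[{"delta_pos":[0,0,0],"turn":[0,0,0]},{"delta_pos":[0,0,0],"turn":[0,0,0]},{"delta_pos":[0,0,-0.015],"turn":[0,0,0]},{"delta_pos":[0,0,-0.05],"turn":[0,0,0]},{"delta_pos":[0,0,-0.09],"turn":[0,0,0]}]'

```text
t: 4.25
tool_pos: [432.8, -231.0, 106.6]
eef_rot: [-2.898, -1.209, 0.004]
force: [1.3, 0.8, 0.1]
width: 18.5
gripper_force: 0.0
```

>>> play_rows --targets '[{"delta_pos":[0.02,-0.02,-0.015],"turn":[0,0,0]},{"delta_pos":[0.05,-0.05,-0.03],"turn":[0,0,0]},{"delta_pos":[0.08,-0.08,-0.035],"turn":[0,0,0]},{"delta_pos":[0.1,-0.1,-0.035],"turn":[0,0,0]},{"delta_pos":[0.109,-0.109,-0.035],"turn":[0,0,0]}]'

```text
t: 4.75
tool_pos: [433.0, -74.0, 141.5]
eef_rot: [-2.896, -1.215, -0.001]
force: [-0.2, 0.4, 0.5]
width: 18.0
gripper_force: 0.0
```

>>> play_rows --targets '[{"delta_pos":[0,0,0],"turn":[0,0,0]},{"delta_pos":[0,0,0],"turn":[0,0,0]},{"delta_pos":[0,0,0],"turn":[0,0,0]},{"delta_pos":[0,0,0],"turn":[0,0,0]},{"delta_pos":[0,0,0],"turn":[0,0,0]}]'

```text
t: 5.25
tool_pos: [433.0, -78.0, 141.4]
eef_rot: [2.9, 1.208, -0.0]
force: [0.8, 0.5, -0.3]
width: 18.5
gripper_force: 0.0
```

Run:
```python
from h import *
import pickle
g=cam("wrist");p,r=tool();print(p,r.round(4),sense()["force"],sense()["joint_pos"].round(2))
save(g,"w4.png",s=1.42);pickle.dump(g,open("w4.pkl","wb"))
print(proj(g,[[479,-32,80],[479,-32,10]])*1.42)
```

```text
[433.05056678 -77.83151541 141.39172418] [[ 7.042e-01  7.100e-01 -1.000e-04]
 [ 7.100e-01 -7.042e-01 -2.000e-04]
 [-2.000e-04  1.000e-04 -1.000e+00]] [ 0.23624211  0.28425057 -0.34415255] [-0.53  0.22  0.71  2.12 -0.19  0.87 -0.5 ]
[[405.98723277 181.78667807]
 [405.21465718 179.6049976 ]]
```

View pics/w4.png

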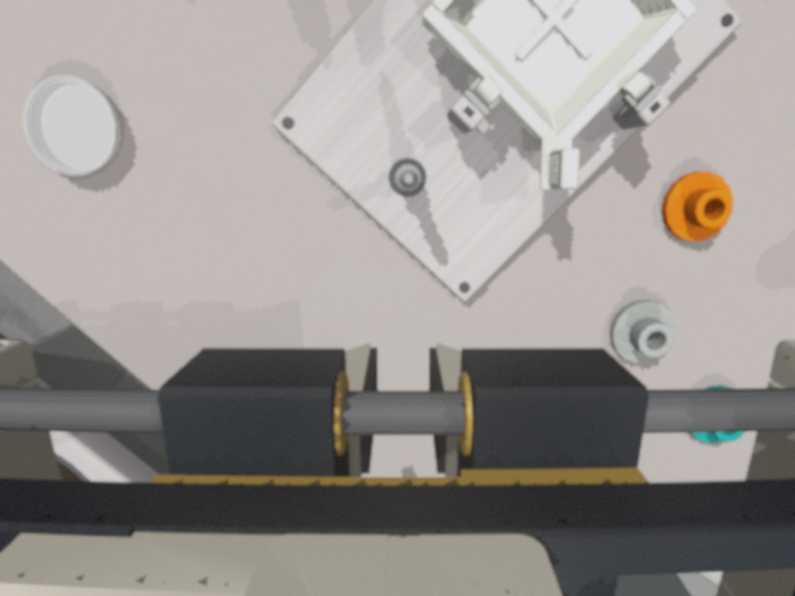

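The wrist picture shows the post tip at (408,177), the dish at (72,125), the tab at (560,168) and the smaller collar at (652,337). The jaws are empty (18 mm), so the grip on the larger collar failed. I'll check where that collar lies now.

Run:
```python
from h import *
import pickle
g=pickle.load(open("w4.pkl","rb"));c=1/1.42
print("post",onz(g,408*c,177*c,80),"tab",onz(g,556*c,165*c,64),"holes",onz(g,288*c,123*c,10),onz(g,464*c,287*c,10),onz(g,727*c,20*c,10), "narrow",onz(g,653*c,338*c,24))
t=cam("top");f0=pickle.load(open("top0.pkl","rb"))["frame"]
u,v=proj(t,[[435,-231,24]])[0];print(u,v)
b=(int(u)-24,int(v)-20,int(u)+24,int(v)+20);x0,y0,x1,y1=b
a=np.hstack([f0[y0:y1,x0:x1],t["frame"][y0:y1,x0:x1]])[:,:,::-1]
cv2.imwrite("pics/cmp.png",cv2.resize(a,None,fx=8,fy=8,interpolation=cv2.INTER_CUBIC));print(b)
```

```text
post [481.40446324 -31.02843783  80.        ] tab [543.02393895 -83.0386343   64.        ] holes [450.92348597  45.92400773  10.        ] [ 457.05091328 -111.90251655   10.        ] [ 691.52585421 -102.83066854   10.        ] narrow [ 526.44640638 -226.86880215   24.        ]
348.28751440678826 259.12437933592196
(324, 239, 372, 279)
```

View pics/cmp.png

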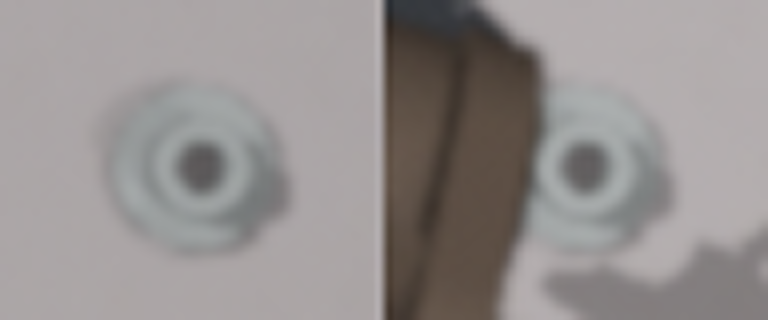

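The collar has not moved (bore at (202,165) before and (585,165)-384 after), so it just slipped from a grip that was too short. Go back and grip longer.

>>> play_rows --targets '[{"delta_pos":[-0.03,0.03,0],"turn":[0,0,0]},{"delta_pos":[-0.06,0.06,0.02],"turn":[0,0,0]},{"delta_pos":[-0.09,0.09,0.045],"turn":[0,0,0]},{"delta_pos":[-0.108,0.109,0.07],"turn":[0,0,0]},{"delta_pos":[-0.108,0.109,0.07],"turn":[0,0,0]}]' --claw 0.65

```text
t: 5.85
tool_pos: [432.2, -234.6, 69.1]
eef_rot: [-2.903, -1.201, 0.006]
force: [-0.3, 0.0, 0.8]
width: 53.9
gripper_force: 0.0
```

>>> play_rows --targets '[{"delta_pos":[0,0,0],"turn":[0,0,0]},{"delta_pos":[0,0,0.025],"turn":[0,0,0]},{"delta_pos":[0,0,0.045],"turn":[0,0,0]},{"delta_pos":[0,0,0.054],"turn":[0,0,0]},{"delta_pos":[0,0,0.054],"turn":[0,0,0]}]'

```text
t: 6.35
tool_pos: [434.6, -229.3, 17.2]
eef_rot: [-2.897, -1.212, 0.001]
force: [0.9, 0.5, -0.5]
width: 59.8
gripper_force: 0.0
```

>>> play_rows --targets '[{"delta_pos":[0,0,0],"turn":[0,0,0]},{"delta_pos":[0,0,0],"turn":[0,0,0]},{"delta_pos":[0,0,0],"turn":[0,0,0]},{"delta_pos":[0,0,0],"turn":[0,0,0]},{"delta_pos":[0,0,0],"turn":[0,0,0]}]' --claw 0 --force 40

```text
t: 6.85
tool_pos: [434.8, -230.6, 17.7]
eef_rot: [2.899, 1.21, 0.001]
force: [1.4, -1.0, -0.5]
width: 24.6
gripper_force: 0.0
```

>>> play_rows --targets '[{"delta_pos":[0,0,0],"turn":[0,0,0]},{"delta_pos":[0,0,0],"turn":[0,0,0]},{"delta_pos":[0,0,0],"turn":[0,0,0]},{"delta_pos":[0,0,0],"turn":[0,0,0]},{"delta_pos":[0,0,0],"turn":[0,0,0]}]'

```text
t: 7.35
tool_pos: [434.6, -230.6, 17.4]
eef_rot: [-2.899, -1.21, 0.0]
force: [-0.8, 0.0, 0.7]
width: 0.3
gripper_force: 0.0
```

Run:
```python
from h import *
import pickle
g=cam("wrist");pickle.dump(g,open("w5.pkl","wb"));p,r=tool();print(p)
T=lambda x,y,z:p+r@np.array([x,y,z],float)
print("tcp,tip,hub px",proj(g,[T(0,0,0),T(0,0,8),T(0,0,-11),[435.4,-230.7,24]]).round(1))
Z=g["z_map"]
for v in range(200,330,10):
    print(v,[tuple(((r.T@(bydepth(g,u,v)-p))).round().astype(int)) if Z[v,u]>0 else 0 for u in (240,265,281,295,320)])
save(g,"w5.png",(180,150,400,310),3.6)
```

```text
[ 434.60433192 -230.59364159   17.37922833]
tcp,tip,hub px [[286.1 242.1]
 [286.  237.6]
 [286.3 248.9]
 [287.3 245.4]]
200 [(np.int64(22), np.int64(-29), np.int64(17)), (np.int64(24), np.int64(-13), np.int64(9)), (np.int64(24), np.int64(-3), np.int64(8)), (np.int64(24), np.int64(5), np.int64(9)), (np.int64(22), np.int64(21), np.int64(17))]
210 [(np.int64(15), np.int64(-29), np.int64(18)), (np.int64(17), np.int64(-13), np.int64(11)), (np.int64(17), np.int64(-3), np.int64(9)), (np.int64(17), np.int64(5), np.int64(9)), (np.int64(17), np.int64(21), np.int64(9))]
220 [(np.int64(9), np.int64(-29), np.int64(17)), (np.int64(12), np.int64(-13), np.int64(6)), (np.int64(16), np.int64(-3), np.int64(-7)), (np.int64(15), np.int64(5), np.int64(-6)), (np.int64(11), np.int64(21), np.int64(9))]
230 [(np.int64(4), np.int64(-29), np.int64(10)), (np.int64(10), np.int64(-12), np.int64(-7)), (np.int64(2), np.int64(-3), np.int64(18)), (np.int64(10), np.int64(5), np.int64(-6)), (np.int64(5), np.int64(21), np.int64(9))]
240 [(np.int64(-3), np.int64(-29), np.int64(12)), (np.int64(4), np.int64(-12), np.int64(-
[... 1300 characters left out ...]
]
300 [(np.int64(31), np.int64(-11), np.int64(-120)), (np.int64(30), np.int64(-6), np.int64(-119)), (np.int64(27), np.int64(-2), np.int64(-114)), (np.int64(30), np.int64(1), np.int64(-120)), (np.int64(31), np.int64(7), np.int64(-121))]
310 [(np.int64(28), np.int64(-12), np.int64(-120)), (np.int64(27), np.int64(-6), np.int64(-119)), (np.int64(1), np.int64(-3), np.int64(-77)), (np.int64(28), np.int64(1), np.int64(-120)), (np.int64(28), np.int64(7), np.int64(-120))]
320 [(np.int64(25), np.int64(-12), np.int64(-120)), (np.int64(26), np.int64(-6), np.int64(-121)), (np.int64(-3), np.int64(-3), np.int64(-77)), (np.int64(25), np.int64(1), np.int64(-119)), (np.int64(25), np.int64(7), np.int64(-120))]
```

View pics/w5.png

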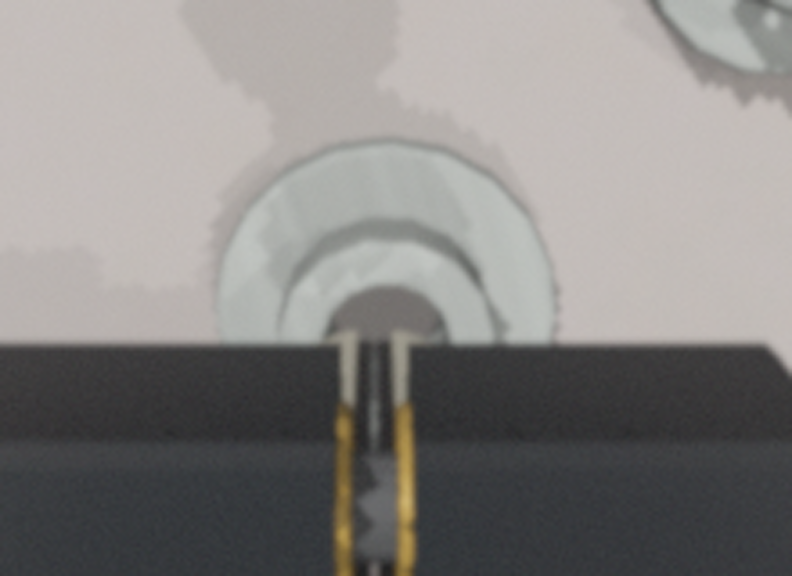

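The crop shows the hub under the closed jaws, with the bore at (388,320). The fingers end at row 340, so they hang well above the hub. The fingertips look higher than the TCP reading implies, so I'll quantify that from depth.

Run:
```python
from h import *
import pickle
g=pickle.load(open("w5.pkl","rb"));p,r=tool();p=np.array([434.604,-230.594,17.379])
Z=g["z_map"]
for u in (276,277,281,284,291,292):
    print(u,[(v,*(r.T@(bydepth(g,u,v)-p)).round(0).astype(int).tolist()) for v in range(236,258,2)])
T=lambda x,y,z:p+r@np.array([x,y,z],float)
print(proj(g,[T(9.5,0,8),T(9.5,0,-10),T(9.5,0,-25),T(9.5,0,-37)]).round(1))
t=cam("scene")
q=proj(t,[p,T(0,0,8),T(0,0,-30),[435.4,-230.7,24]]);print(q.round(1))
for v in range(int(q[2][1])-10,int(q[1][1])+12,3):
    print(v,[bydepth(t,u,v).round().astype(int).tolist() for u in (int(q[0][0])-10,int(q[0][0]),int(q[0][0])+8)])
```

```text
276 [(236, -2, -6, 18), (238, -3, -6, 17), (240, -5, -6, 17), (242, 11, -5, -31), (244, 11, -5, -33), (246, 11, -5, -36), (248, 12, -5, -39), (250, 12, -5, -42), (252, 11, -5, -43), (254, 12, -5, -47), (256, 12, -5, -49)]
277 [(236, -3, -6, 19), (238, -3, -6, 17), (240, -5, -6, 18), (242, 12, -5, -32), (244, 11, -5, -33), (246, 12, -5, -37), (248, 12, -5, -39), (250, 11, -5, -41), (252, 11, -5, -43), (254, 12, -5, -47), (256, 12, -4, -50)]
281 [(236, -2, -3, 16), (238, -3, -3, 17), (240, -5, -3, 18), (242, -7, -3, 19), (244, -8, -3, 17), (246, 10, -3, -33), (248, 10, -3, -35), (250, 10, -3, -37), (252, 10, -3, -40), (254, 10, -3, -42), (256, 10, -3, -45)]
284 [(236, -2, -1, 18), (238, -3, -1, 17), (240, -4, -1, 16), (242, -6, -1, 17), (244, -8, -1, 17), (246, 10, -1, -32), (248, 10, -1, -36), (250, 10, -1, -37), (252, 10, -1, -39), (254, 10, -1, -43), (256, 10, -1, -44)]
291 [(236, -3, 3, 18), (238, -4, 3, 18), (240, -5, 3, 18), (242, 12, 2, -31), (244, 11, 2, -32), (246, 12, 2, -37), (248, 11, 2, -39), (250, 12, 2, -42), (252, 12, 2, -44), (254, 11, 2, -46), (256, 12, 2, -49)]
292 [
[... 240 characters left out ...]
6.5 241.8]
 [286.7 250.4]]
[[286.9 324. ]
 [286.9 326.3]
 [286.6 315.5]
 [287.2 322.1]]
305 [[403, -252, 133], [416, -264, 138], [429, -269, 136]]
308 [[403, -251, 122], [417, -263, 128], [426, -274, 135]]
311 [[414, -227, 73], [415, -265, 121], [426, -275, 127]]
314 [[432, -190, 2], [429, -239, 68], [440, -249, 73]]
317 [[429, -195, -1], [429, -238, 57], [458, -218, 8]]
320 [[423, -208, 10], [437, -223, 19], [450, -231, 20]]
323 [[420, -213, 8], [437, -222, 7], [445, -240, 26]]
326 [[417, -217, 6], [437, -222, -3], [442, -246, 26]]
329 [[413, -225, 9], [427, -241, 20], [439, -251, 25]]
332 [[411, -229, 6], [424, -246, 18], [440, -249, 9]]
335 [[408, -234, 4], [424, -245, 7], [437, -254, 7]]
```

Both cameras put the fingertips about 31 mm behind the reported TCP (world z about 48) instead of 8 mm ahead of it. The real tool therefore sits about 39 mm higher than reported. I'll work from the fingertips (tip z = reported z + 31) and descend in two stages.

>>> play_rows --targets '[{"delta_pos":[0,0.002,0],"turn":[0,0,0]},{"delta_pos":[0,0.002,0],"turn":[0,0,0]},{"delta_pos":[0,0.002,0],"turn":[0,0,0]},{"delta_pos":[0,0.002,0],"turn":[0,0,0]},{"delta_pos":[0,0.002,0.005],"turn":[0,0,0]}]' --claw 0.7

```text
t: 7.95
tool_pos: [436.5, -232.1, 12.6]
eef_rot: [2.899, 1.21, 0.001]
force: [-0.2, 0.1, -0.1]
width: 36.2
gripper_force: 0.0
```

>>> play_rows --targets '[{"delta_pos":[0,0,0.01],"turn":[0,0,0]},{"delta_pos":[0,0,0.02],"turn":[0,0,0]},{"delta_pos":[0,0,0.025],"turn":[0,0,0]},{"delta_pos":[0,0,0.025],"turn":[0,0,0]},{"delta_pos":[0,0,0.025],"turn":[0,0,0]}]'

```text
t: 8.45
tool_pos: [435.9, -232.1, -12.8]
eef_rot: [-2.899, -1.209, 0.001]
force: [0.8, -0.1, -0.1]
width: 63.8
gripper_force: 0.0
```

```bash
cat >> h.py <<'E'
def tips(g=None):
    """world fingertip height seen by wrist depth: lowest finger points at tool x 8..14"""
    g=g or cam("wrist");p,r=tool();Z=g["z_map"];v,u=np.mgrid[200:300,150:420];u=u.ravel();v=v.ravel()
    d=Z[v,u];q=cv2.undistortPoints(np.c_[u,v].astype(float)[:,None],K(g),np.array(g["dist_coeffs"],float))[:,0]
    W=(rot(g)@(np.c_[q,np.ones(len(q))]*d[:,None]).T).T+np.array(g["eye"],float);T=(W-p)@r
    m=(T[:,0]>8)&(T[:,0]<14)&(T[:,2]<-22)&(T[:,2]>-60)&(d>0)
    if m.sum()>5:
        t=T[m];zt=np.percentile(t[:,2],98);yy=t[t[:,2]>zt-6][:,1];L=yy[yy<-1];Rr=yy[yy>-1]
        print("tip tool z",zt.round(1),"world z",(p[2]-zt).round(1),"inner y",np.percentile(L,95) if len(L) else 0,np.percentile(Rr,5) if len(Rr) else 0)
    return g,W,T
E
python3 - <<'E'
from h import *
tips(); s=sense(); print(s["tool_pos"],s["force"],s["width"],s["joint_pos"].round(2))
E
```

```text
tip tool z -27.5 world z 15.0 inner y -13.379205288655523 10.200613879944736
[ 436.06142639 -232.15117187  -12.5480141 ] [-0.56636377 -0.05528734 -0.36759271] 64.2686645520887 [-0.01  0.57  0.53  2.13 -0.52  0.58  0.13]
```

>>> play_rows --targets '[{"delta_pos":[0,0,0.003],"turn":[0,0,0]},{"delta_pos":[0,0,0.006],"turn":[0,0,0]},{"delta_pos":[0,0,0.008],"turn":[0,0,0]},{"delta_pos":[0,0,0.008],"turn":[0,0,0]},{"delta_pos":[0,0,0.008],"turn":[0,0,0]}]'

```text
t: 9.0
tool_pos: [436.0, -232.0, -20.6]
eef_rot: [-2.899, -1.21, 0.0]
force: [0.5, -0.9, -0.7]
width: 64.5
gripper_force: 0.0
```

>>> play_rows --targets '[{"delta_pos":[0,0,0],"turn":[0,0,0]},{"delta_pos":[0,0,0],"turn":[0,0,0]},{"delta_pos":[0,0,0],"turn":[0,0,0]},{"delta_pos":[0,0,0],"turn":[0,0,0]},{"delta_pos":[0,0,0],"turn":[0,0,0]}]' --claw 0 --force 40

```text
t: 9.5
tool_pos: [436.1, -232.0, -20.5]
eef_rot: [2.899, 1.21, 0.0]
force: [0.1, 0.2, -0.6]
width: 35.2
gripper_force: 40.0
```

>>> play_rows --targets '[{"delta_pos":[0,0,0],"turn":[0,0,0]},{"delta_pos":[0,0,0],"turn":[0,0,0]},{"delta_pos":[0,0,0],"turn":[0,0,0]},{"delta_pos":[0,0,0],"turn":[0,0,0]},{"delta_pos":[0,0,0],"turn":[0,0,0]}]'

```text
t: 10.0
tool_pos: [436.1, -232.0, -20.5]
eef_rot: [2.899, 1.21, 0.0]
force: [1.0, 0.0, 1.2]
width: 35.1
gripper_force: 40.0
```

Gripped: 35 mm wide at 40 N. Lift, and meanwhile refine the post from the depth in the earlier wrist frame.

>>> play_rows --targets '[{"delta_pos":[0,0,-0.01],"turn":[0,0,0]},{"delta_pos":[0,0,-0.03],"turn":[0,0,0]},{"delta_pos":[0,0,-0.06],"turn":[0,0,0]},{"delta_pos":[0,0,-0.09],"turn":[0,0,0]},{"delta_pos":[0,0,-0.11],"turn":[0,0,0]}]'

```text
t: 10.5
tool_pos: [436.0, -232.3, 91.5]
eef_rot: [2.899, 1.209, 0.001]
force: [-0.2, 0.4, -2.8]
width: 34.9
gripper_force: 40.0
```

>>> play_rows --targets '[{"delta_pos":[0.03,-0.02,0],"turn":[0,0,0]},{"delta_pos":[0.06,-0.04,0],"turn":[0,0,0]},{"delta_pos":[0.09,-0.06,0],"turn":[0,0,0]},{"delta_pos":[0.115,-0.08,0],"turn":[0,0,0]},{"delta_pos":[0.13,-0.09,0],"turn":[0,0,0]}]'

```text
t: 11.0
tool_pos: [463.0, -73.2, 89.6]
eef_rot: [-2.896, -1.213, 0.001]
force: [0.3, -0.8, -3.3]
width: 35.2
gripper_force: 40.0
```

Run:
```python
from h import *
import pickle
def cloud(g):
    Z=g["z_map"];v,u=np.mgrid[0:420,0:560];u=u.ravel();v=v.ravel();d=Z.ravel()
    q=cv2.undistortPoints(np.c_[u,v].astype(float)[:,None],K(g),np.array(g["dist_coeffs"],float))[:,0]
    return (rot(g)@(np.c_[q,np.ones(len(q))]*d[:,None]).T).T+np.array(g["eye"],float),u,v
g=pickle.load(open("w4.pkl","rb"));W,u,v=cloud(g)
for lo,hi in((35,62),(62,74),(74,84)):
    m=(abs(W[:,0]-481)<22)&(abs(W[:,1]+31)<22)&(W[:,2]>lo)&(W[:,2]<hi)
    if m.sum(): print(lo,m.sum(),W[m].mean(0).round(1),W[m].min(0).round(1),W[m].max(0).round(1),u[m].mean(),v[m].mean())
t=pickle.load(open("top0.pkl","rb"));W,u,v=cloud(t)
m=(abs(W[:,0]-481)<22)&(abs(W[:,1]+31)<22)&(W[:,2]>45);print(m.sum(),W[m].mean(0))
s=sense();print(s["tool_pos"],s["force"],s["width"],s["joint_pos"].round(2))
go(([482.1,-32.3,90],down(-45)))
```

```text
35 2 [480.9 -26.4  35.4] [480.3 -26.4  35.2] [481.5 -26.4  35.6] 282.5 120.5
62 36 [481.2 -31.1  72.8] [476.4 -36.4  71. ] [485.7 -27.   73.9] 287.1111111111111 124.75
74 103 [480.9 -31.4  77.6] [476.4 -35.3  74. ] [484.7 -27.5  81.5] 287.1747572815534 125.48543689320388
11 [478.35293755 -32.16634218  75.26873457]
[462.95808364 -73.20438885  89.58471691] [ 0.28523948 -0.77793841 -3.30153644] 35.2173909163331 [-0.49  0.37  0.69  2.11 -0.33  0.77 -0.36]
dpos m [ 0.0426 -0.015  -0.0004] turn [-0.0017 -0.0001  0.008 ]
```

>>> play_rows --targets '[{"delta_pos":[0.02,-0.007,0],"turn":[0,0,0]},{"delta_pos":[0.042,-0.015,0],"turn":[0,0,0]},{"delta_pos":[0.042,-0.015,0],"turn":[0,0,0]},{"delta_pos":[0.042,-0.015,0],"turn":[0,0,0]},{"delta_pos":[0.042,-0.015,0],"turn":[0,0,0]}]'

```text
t: 11.5
tool_pos: [481.8, -36.6, 89.6]
eef_rot: [2.9, 1.208, -0.001]
force: [-0.8, -0.6, -2.9]
width: 35.3
gripper_force: 40.0
```

```bash
cat >> h.py <<'E'
def cloud(g):
    Z=g["z_map"];v,u=np.mgrid[0:420,0:560];u=u.ravel();v=v.ravel();d=Z.ravel()
    q=cv2.undistortPoints(np.c_[u,v].astype(float)[:,None],K(g),np.array(g["dist_coeffs"],float))[:,0]
    return (rot(g)@(np.c_[q,np.ones(len(q))]*d[:,None]).T).T+np.array(g["eye"],float),u,v
E
python3 - <<'E'
from h import *
g=cam("wrist");W,u,v=cloud(g);p,r=tool();T=(W-p)@r
# collar disc front rim: points at disc-top height (underside=rep+20.5 -> disc top tool z -28.5), and bore/hub
m=(abs(T[:,2]+28.5)<4)&(abs(T[:,1])<40)&(T[:,0]>0)&(T[:,0]<45)
t=T[m];print(m.sum(),t.min(0).round(1),t.max(0).round(1))
from scipy.optimize import least_squares
# outer boundary: max x per y-bin
b=[(y,t[abs(t[:,1]-y)<1][:,0].max()) for y in range(-24,24,3) if (abs(t[:,1]-y)<1).any()]
b=np.array(b);s=least_squares(lambda c:np.hypot(b[:,1]-c[0],b[:,0]-c[1])-30,[0,0]).x;print("disc centre tool",s,b.round(0).tolist())
print(p,sense()["force"])
go(([481.7,-32.6,-10.5],down(-45)))
E
```

```text
2927 [  1.9 -30.2 -32.5] [ 30.3  26.9 -24.5]
disc centre tool [ 0.25064681 -1.76540683] [[-24.0, 21.0], [-21.0, 24.0], [-18.0, 26.0], [-15.0, 27.0], [-12.0, 29.0], [-9.0, 29.0], [-6.0, 30.0], [-3.0, 30.0], [0.0, 30.0], [3.0, 30.0], [6.0, 29.0], [9.0, 29.0], [12.0, 27.0], [15.0, 25.0], [18.0, 23.0], [21.0, 20.0]]
[481.81628201 -36.73761947  89.56374185] [-0.06984523  0.07091541 -3.84671579]
dpos m [ 0.0029 -0.003   0.1001] turn [-0.0001  0.0003  0.0039]
```

Collar seen centred in the tool at (0.3,-1.8). Align it, then lower it over the post.

>>> play_rows --targets '[{"delta_pos":[0.003,-0.0027,0],"turn":[0,0,0]},{"delta_pos":[0.003,-0.0027,0.006],"turn":[0,0,0]},{"delta_pos":[0.003,-0.0027,0.018],"turn":[0,0,0]},{"delta_pos":[0.003,-0.0027,0.03],"turn":[0,0,0]},{"delta_pos":[0.003,-0.0027,0.038],"turn":[0,0,0]}]'

```text
t: 12.05
tool_pos: [481.7, -31.9, 49.8]
eef_rot: [-2.899, -1.21, 0.003]
force: [-0.0, 0.5, -2.5]
width: 35.1
gripper_force: 40.0
```

>>> play_rows --targets '[{"delta_pos":[0,0,0.008],"turn":[0,0,0]},{"delta_pos":[0,0,0.016],"turn":[0,0,0]},{"delta_pos":[0,0,0.022],"turn":[0,0,0]},{"delta_pos":[0,0,0.022],"turn":[0,0,0]},{"delta_pos":[0,0,0.022],"turn":[0,0,0]}]'

```text
t: 12.55
tool_pos: [482.7, -32.0, 29.4]
eef_rot: [2.899, 1.21, -0.0]
force: [0.3, -0.5, -4.1]
width: 35.4
gripper_force: 40.0
```

>>> play_rows --targets '[{"delta_pos":[0,0,0.008],"turn":[0,0,0]},{"delta_pos":[0,0,0.015],"turn":[0,0,0]},{"delta_pos":[0,0,0.022],"turn":[0,0,0]},{"delta_pos":[0,0,0.029],"turn":[0,0,0]},{"delta_pos":[0,0,0.029],"turn":[0,0,0]}]'

```text
t: 13.05
tool_pos: [481.9, -31.9, -0.6]
eef_rot: [-2.899, -1.21, 0.002]
force: [0.1, -0.3, -3.1]
width: 35.3
gripper_force: 40.0
```

>>> play_rows --targets '[{"delta_pos":[0,0,0.003],"turn":[0,0,0]},{"delta_pos":[0,0,0.006],"turn":[0,0,0]},{"delta_pos":[0,0,0.009],"turn":[0,0,0]},{"delta_pos":[0,0,0.01],"turn":[0,0,0]},{"delta_pos":[0,0,0.01],"turn":[0,0,0]}]'

```text
t: 13.55
tool_pos: [482.5, -31.8, -9.7]
eef_rot: [-2.899, -1.21, 0.0]
force: [0.4, 0.7, -2.4]
width: 35.0
gripper_force: 40.0
```

>>> play_rows --targets '[{"delta_pos":[0,0,0],"turn":[0,0,0]},{"delta_pos":[0,0,0],"turn":[0,0,0]},{"delta_pos":[0,0,0],"turn":[0,0,0]},{"delta_pos":[0,0,-0.015],"turn":[0,0,0]},{"delta_pos":[0,0,-0.05],"turn":[0,0,0]}]' --claw 0.6

```text
t: 14.05
tool_pos: [480.9, -31.9, 39.5]
eef_rot: [-2.898, -1.209, 0.006]
force: [0.6, 0.3, 0.7]
width: 55.0
gripper_force: 0.0
```

>>> play_rows --targets '[{"delta_pos":[0,0,-0.045],"turn":[0,0,0]},{"delta_pos":[-0.02,0.03,-0.06],"turn":[0,0,0]},{"delta_pos":[-0.04,0.065,-0.06],"turn":[0,0,0]},{"delta_pos":[-0.06,0.1,-0.06],"turn":[0,0,0]},{"delta_pos":[-0.083,0.135,-0.06],"turn":[0,0,0]}]'

```text
t: 14.55
tool_pos: [521.0, -186.6, 100.9]
eef_rot: [2.898, 1.212, 0.002]
force: [-0.1, 0.3, 1.3]
width: 55.2
gripper_force: 0.0
```

>>> play_rows --targets '[{"delta_pos":[-0.02,0.025,0.02],"turn":[0,0,0]},{"delta_pos":[-0.023,0.033,0.04],"turn":[0,0,0]},{"delta_pos":[-0.023,0.033,0.05],"turn":[0,0,0]},{"delta_pos":[-0.023,0.033,0.05],"turn":[0,0,0]},{"delta_pos":[-0.023,0.033,0.05],"turn":[0,0,0]}]'

```text
t: 15.05
tool_pos: [527.6, -224.1, 50.7]
eef_rot: [-2.898, -1.212, -0.0]
force: [0.4, 0.5, 0.7]
width: 55.3
gripper_force: 0.0
```

Run:
```python
from h import *
from scipy.optimize import least_squares
p,r=tool();print(p,sense()["dq"].round(2),sense()["joint_pos"].round(2))
g=cam("wrist");W,u,v=cloud(g)
C=np.array([526,-229])
for lo,hi,rad in((20,28,13),(5,11,24)):
    m=(np.hypot(*(W[:,:2]-C).T)<32)&(W[:,2]>lo)&(W[:,2]<hi);t=W[m]
    print(m.sum(),t.mean(0).round(1),t.min(0).round(1),t.max(0).round(1),((t.min(0)+t.max(0))/2).round(1))
t=cam("top");f=t["frame"]
W,u,v=cloud(t);m=(np.hypot(W[:,0]-481,W[:,1]+31)<40)&(W[:,2]>25);print("post area",m.sum(),W[m].round(0)[::6].tolist())
```

```text
[ 527.5560978  -224.10300051   50.73776616] [-0.01 -0.01  0.01 -0.01  0.   -0.    0.  ] [-0.12  0.58  0.63  1.9  -0.45  0.81 -0.03]
790 [ 527.3 -229.4   23.6] [ 514.4 -242.3   20. ] [ 539.8 -217.    25.8] [ 527.1 -229.6   22.9]
2068 [ 529.1 -227.4    7.9] [ 503.5 -253.3    5. ] [ 550.7 -206.3   11. ] [ 527.1 -229.8    8. ]
post area 113 [[496.0, -28.0, 30.0], [493.0, -28.0, 32.0], [490.0, -19.0, 37.0], [490.0, -37.0, 29.0], [487.0, -25.0, 30.0], [484.0, -19.0, 34.0], [485.0, -42.0, 37.0], [481.0, -25.0, 30.0], [482.0, -45.0, 42.0], [479.0, -25.0, 33.0], [479.0, -43.0, 36.0], [475.0, -20.0, 34.0], [476.0, -43.0, 39.0], [473.0, -23.0, 31.0], [473.0, -43.0, 33.0], [470.0, -28.0, 39.0], [467.0, -23.0, 34.0], [467.0, -40.0, 33.0], [464.0, -34.0, 40.0]]
```

The larger collar is home: its hub top reads about 34 mm. Now grip the smaller one at (527.1,-229.6).

>>> play_rows --targets '[{"delta_pos":[-0.0045,0.0052,0.01],"turn":[0,0,0]},{"delta_pos":[-0.0045,0.0052,0.03],"turn":[0,0,0]},{"delta_pos":[-0.0045,0.0052,0.05],"turn":[0,0,0]},{"delta_pos":[-0.0045,0.0052,0.065],"turn":[0,0,0]},{"delta_pos":[-0.0045,0.0052,0.071],"turn":[0,0,0]}]'

```text
t: 15.65
tool_pos: [527.3, -231.9, -22.0]
eef_rot: [-2.898, -1.21, 0.002]
force: [0.3, -0.4, 0.3]
width: 55.1
gripper_force: 0.0
```

>>> play_rows --targets '[{"delta_pos":[0,0,0],"turn":[0,0,0]},{"delta_pos":[0,0,0],"turn":[0,0,0]},{"delta_pos":[0,0,0],"turn":[0,0,0]},{"delta_pos":[0,0,0],"turn":[0,0,0]},{"delta_pos":[0,0,0],"turn":[0,0,0]}]' --claw 0 --force 40

```text
t: 16.15
tool_pos: [528.3, -232.1, -20.0]
eef_rot: [2.899, 1.21, 0.001]
force: [-0.8, 1.1, 4.6]
width: 24.5
gripper_force: 40.0
```

>>> play_rows --targets '[{"delta_pos":[0,0,0],"turn":[0,0,0]},{"delta_pos":[0,0,0],"turn":[0,0,0]},{"delta_pos":[0,0,0],"turn":[0,0,0]},{"delta_pos":[0,0,0],"turn":[0,0,0]},{"delta_pos":[0,0,0],"turn":[0,0,0]}]'

```text
t: 16.65
tool_pos: [528.3, -232.2, -20.0]
eef_rot: [2.899, 1.21, 0.001]
force: [-2.2, 2.3, 6.4]
width: 24.7
gripper_force: 40.0
```

>>> play_rows --targets '[{"delta_pos":[0,0,-0.01],"turn":[0,0,0]},{"delta_pos":[0,0,-0.03],"turn":[0,0,0]},{"delta_pos":[0,0,-0.06],"turn":[0,0,0]},{"delta_pos":[0,0,-0.09],"turn":[0,0,0]},{"delta_pos":[0,0,-0.11],"turn":[0,0,0]}]'

```text
t: 17.15
tool_pos: [528.3, -232.7, 91.8]
eef_rot: [2.898, 1.209, 0.002]
force: [0.5, -0.5, -2.4]
width: 24.5
gripper_force: 40.0
```

>>> play_rows --targets '[{"delta_pos":[0.022,-0.035,0],"turn":[0,0,0]},{"delta_pos":[0.044,-0.07,0],"turn":[0,0,0]},{"delta_pos":[0.066,-0.105,0],"turn":[0,0,0]},{"delta_pos":[0.088,-0.14,0],"turn":[0,0,0]},{"delta_pos":[0.108,-0.173,0],"turn":[0,0,0]}]'

```text
t: 17.65
tool_pos: [480.2, -32.0, 89.8]
eef_rot: [-2.899, -1.21, -0.0]
force: [0.3, -0.3, -2.8]
width: 24.4
gripper_force: 40.0
```

>>> play_rows --targets '[{"delta_pos":[0,0,0],"turn":[0,0,0]},{"delta_pos":[0,0,0],"turn":[0,0,0]},{"delta_pos":[0,0,0],"turn":[0,0,0]},{"delta_pos":[0,0,0],"turn":[0,0,0]},{"delta_pos":[0,0,0],"turn":[0,0,0]}]'

```text
t: 18.15
tool_pos: [481.1, -34.9, 89.5]
eef_rot: [2.9, 1.207, 0.0]
force: [-0.3, 0.1, -2.3]
width: 24.3
gripper_force: 40.0
```

Run:
```python
from h import *
from scipy.optimize import least_squares
g=cam("wrist");W,u,v=cloud(g);p,r=tool();T=(W-p)@r
m=(abs(T[:,2]+28.5)<4)&(abs(T[:,1])<40)&(T[:,0]>0)&(T[:,0]<45)
t=T[m];print(m.sum(),t.mean(0))
b=np.array([(y,t[abs(t[:,1]-y)<1][:,0].max()) for y in range(-18,18,3) if (abs(t[:,1]-y)<1).any()])
s=least_squares(lambda c:np.hypot(b[:,1]-c[0],b[:,0]-c[1])-24,[0,0]).x;print("disc centre tool",s,b.round(0).tolist())
print(p,sense()["force"],sense()["width"],sense()["joint_pos"].round(2))
q=np.array([481.0,-31.3])-(r@[s[0],s[1],0])[:2]
go(([q[0],q[1],p[2]],down(-45)))
```

```text
1953 [ 15.54419408  -1.46072568 -28.0721557 ]
disc centre tool [ 0.41504771 -1.51126895] [[-18.0, 18.0], [-15.0, 20.0], [-12.0, 22.0], [-9.0, 24.0], [-6.0, 24.0], [-3.0, 24.0], [0.0, 24.0], [3.0, 24.0], [6.0, 23.0], [9.0, 22.0], [12.0, 20.0], [15.0, 18.0]]
[481.04731733 -34.78515665  89.45829499] [-0.01842893  0.78761885 -2.56427837] 24.823592211108615 [-0.58  0.39  0.71  2.08 -0.36  0.79 -0.43]
dpos m [ 0.002 -0.001 -0.   ] turn [0.0003 0.0001 0.0034]
```

>>> play_rows --targets '[{"delta_pos":[0.002,-0.001,0],"turn":[0,0,0]},{"delta_pos":[0.002,-0.001,0.006],"turn":[0,0,0]},{"delta_pos":[0.002,-0.001,0.018],"turn":[0,0,0]},{"delta_pos":[0.002,-0.001,0.03],"turn":[0,0,0]},{"delta_pos":[0.002,-0.001,0.038],"turn":[0,0,0]}]'

```text
t: 18.7
tool_pos: [480.8, -31.6, 49.8]
eef_rot: [-2.899, -1.21, 0.003]
force: [0.5, -0.1, -3.3]
width: 24.4
gripper_force: 40.0
```

>>> play_rows --targets '[{"delta_pos":[0,0,0.008],"turn":[0,0,0]},{"delta_pos":[0,0,0.016],"turn":[0,0,0]},{"delta_pos":[0,0,0.023],"turn":[0,0,0]},{"delta_pos":[0,0,0.023],"turn":[0,0,0]},{"delta_pos":[0,0,0.023],"turn":[0,0,0]}]'

```text
t: 19.2
tool_pos: [481.7, -31.7, 28.4]
eef_rot: [-2.899, -1.21, 0.0]
force: [-0.2, -0.2, -2.3]
width: 24.4
gripper_force: 40.0
```

>>> play_rows --targets '[{"delta_pos":[0,0,0.004],"turn":[0,0,0]},{"delta_pos":[0,0,0.008],"turn":[0,0,0]},{"delta_pos":[0,0,0.012],"turn":[0,0,0]},{"delta_pos":[0,0,0.0135],"turn":[0,0,0]},{"delta_pos":[0,0,0.0135],"turn":[0,0,0]}]'

```text
t: 19.7
tool_pos: [481.5, -31.6, 14.7]
eef_rot: [-2.899, -1.21, 0.001]
force: [0.1, 0.3, -2.1]
width: 24.7
gripper_force: 40.0
```

>>> play_rows --targets '[{"delta_pos":[0,0,0],"turn":[0,0,0]},{"delta_pos":[0,0,0],"turn":[0,0,0]},{"delta_pos":[0,0,0],"turn":[0,0,0]},{"delta_pos":[0,0,-0.015],"turn":[0,0,0]},{"delta_pos":[0,0,-0.05],"turn":[0,0,0]}]' --claw 0.6

```text
t: 20.2
tool_pos: [479.9, -31.6, 64.0]
eef_rot: [-2.898, -1.209, 0.006]
force: [1.0, -0.1, 0.4]
width: 54.7
gripper_force: 0.0
```

>>> play_rows --targets '[{"delta_pos":[0,0,-0.04],"turn":[0,0,0]},{"delta_pos":[-0.03,0,-0.07],"turn":[0,0,0]},{"delta_pos":[-0.06,0,-0.07],"turn":[0,0,0]},{"delta_pos":[-0.06,0,-0.07],"turn":[0,0,0]},{"delta_pos":[-0.06,0,-0.07],"turn":[0,0,0]}]'

```text
t: 20.7
tool_pos: [439.5, -74.2, 135.2]
eef_rot: [-2.899, -1.208, -0.002]
force: [0.1, 0.3, 0.4]
width: 54.7
gripper_force: 0.0
```

Run:
```python
from h import *
import pickle
g=cam("wrist");pickle.dump(g,open("w6.pkl","wb"));W,u,v=cloud(g);p,r=tool();print(p)
d=np.hypot(W[:,0]-481,W[:,1]+31.3)
for lo,hi in((6,14),(14,20),(28,36),(38,45),(54,61),(70,84)):
    m=(d<34)&(W[:,2]>lo)&(W[:,2]<hi);t=W[m]
    if m.sum(): print(lo,m.sum(),t.mean(0).round(1),np.median(t[:,2]).round(1),d[m].max().round(1))
# tab
m=(np.hypot(W[:,0]-547,W[:,1]+89)<28)&(W[:,2]>57)&(W[:,2]<70);t=W[m];print("tab",m.sum(),t.mean(0),t.min(0),t.max(0))
if m.sum()>5:
    w,V=np.linalg.eigh(np.cov(t[:,:2].T));print(np.sqrt(w),V[:,1])
```

```text
[439.81658171 -73.79114324 134.99348245]
6 877 [479.9 -33.2  10.1] 10.1 34.0
14 880 [485.6 -29.3  17.8] 17.9 30.9
28 83 [481.7 -27.6  33.1] 33.1 7.8
38 1809 [481.6 -29.5  41.9] 41.9 25.4
54 608 [481.  -30.   57.8] 57.8 13.8
70 143 [481.1 -31.4  76.3] 76.0 5.1
tab 441 [546.74777043 -88.70842182  63.17407047] [ 537.09353212 -100.04459639   57.07108961] [557.54067755 -79.14347743  66.21364195]
[3.10278811 6.08917567] [0.68526556 0.72829329]
```

The heights read 18, 42 and 58 mm, so both collars are home. Next is the tab at about (547,-89), fin azimuth 46.7°.

>>> play_rows --targets '[{"delta_pos":[0.015,0.02,0],"turn":[0,0,-0.01]},{"delta_pos":[0.03,0.045,0.01],"turn":[0,0,-0.02]},{"delta_pos":[0.05,0.07,0.03],"turn":[0,0,-0.03]},{"delta_pos":[0.0645,0.0885,0.06],"turn":[0,0,-0.033]},{"delta_pos":[0.0645,0.0885,0.06],"turn":[0,0,-0.033]}]' --claw 0.4

```text
t: 21.25
tool_pos: [548.8, -89.5, 70.4]
eef_rot: [-2.876, -1.261, 0.008]
force: [-0.6, 0.1, 0.2]
width: 36.8
gripper_force: 0.0
```

>>> play_rows --targets '[{"delta_pos":[0,0,0],"turn":[0,0,0]},{"delta_pos":[0,0,0],"turn":[0,0,0]},{"delta_pos":[0,0,0],"turn":[0,0,0]},{"delta_pos":[0,0,0],"turn":[0,0,0]},{"delta_pos":[0,0,0],"turn":[0,0,0]}]'

```text
t: 21.75
tool_pos: [547.9, -90.4, 75.6]
eef_rot: [-2.879, -1.258, -0.002]
force: [-0.3, 0.7, -0.0]
width: 36.8
gripper_force: 0.0
```

Run:
```python
from h import *
g=cam("wrist");W,u,v=cloud(g);p,r=tool();T=(W-p)@r;print(p,sense()["width"],sense()["joint_pos"].round(2))
for lo,hi in ((61,67),(57,70)):
    m=(np.hypot(W[:,0]-547,W[:,1]+89)<28)&(W[:,2]>lo)&(W[:,2]<hi);t=T[m];print("tab tool",m.sum(),t.mean(0).round(1),t.min(0).round(1),t.max(0).round(1),W[m].mean(0).round(1))
    w,V=np.linalg.eigh(np.cov(t[:,:2].T));print(np.sqrt(w),V[:,1])
m=(np.hypot(W[:,0]-547,W[:,1]+89)<20)
print(np.histogram(W[m][:,2],bins=range(-5,80,5)))
```

```text
[547.85455424 -90.44128245  75.52137209] 37.03577642296126 [-0.41  0.52  0.68  1.92 -0.43  0.84 -0.25]
tab tool 512 [ 0.9 -0.9 11.8] [-10.1  -5.7  10. ] [11.5  3.9 14.5] [547.8 -89.2  63.7]
[2.86153128 6.18363842] [-0.99998665 -0.0051677 ]
tab tool 547 [ 1.4 -0.9 12.1] [-10.1  -6.4  10. ] [11.5  4.7 18.4] [548.2 -88.8  63.4]
[2.9215989  6.37818844] [-0.99999588  0.002872  ]
(array([  0,   0, 326, 369,   0,   0,   0,   0, 586,  53,  31,  32,  58,
       497,  23,   0]), array([-5,  0,  5, 10, 15, 20, 25, 30, 35, 40, 45, 50, 55, 60, 65, 70, 75]))
```

>>> play_rows --targets '[{"delta_pos":[0.0005,0.0005,0.015],"turn":[0,0,0]},{"delta_pos":[0.0005,0.0005,0.035],"turn":[0,0,0]},{"delta_pos":[0.0005,0.0005,0.052],"turn":[0,0,0]},{"delta_pos":[0.0005,0.0005,0.06],"turn":[0,0,0]},{"delta_pos":[0.0005,0.0005,0.06],"turn":[0,0,0]}]'

```text
t: 22.3
tool_pos: [547.4, -90.6, 13.5]
eef_rot: [-2.878, -1.257, 0.003]
force: [-0.4, -0.2, -0.6]
width: 36.5
gripper_force: 0.0
```

>>> play_rows --targets '[{"delta_pos":[0,0,0.001],"turn":[0,0,0]},{"delta_pos":[0,0,0.001],"turn":[0,0,0]},{"delta_pos":[0,0,0.001],"turn":[0,0,0]},{"delta_pos":[0,0,0.001],"turn":[0,0,0]},{"delta_pos":[0,0,0.001],"turn":[0,0,0]}]' --claw 0 --force 30

```text
t: 22.8
tool_pos: [548.8, -90.7, 14.3]
eef_rot: [2.879, 1.258, 0.001]
force: [-0.1, 0.8, 2.8]
width: 9.4
gripper_force: 30.0
```

>>> play_rows --targets '[{"delta_pos":[0,0,0],"turn":[0,0,0]},{"delta_pos":[0,0,0],"turn":[0,0,0]},{"delta_pos":[0,0,0],"turn":[0,0,0]},{"delta_pos":[0,0,0],"turn":[0,0,0]},{"delta_pos":[0,0,0],"turn":[0,0,0]}]'

```text
t: 23.3
tool_pos: [548.8, -90.7, 14.2]
eef_rot: [2.879, 1.257, 0.001]
force: [-0.6, 0.4, 6.1]
width: 9.8
gripper_force: 30.0
```

Run:
```python
from h import *
p,r=tool();print(p,r.round(3),sense()["force"])
# pivot far corner in tool frame: from tab 158.1 mm along +x(diag), tab centre z 51.5 -> far z 37.5
t=np.array([547.8,-89.3,51.5]);a=np.radians(47.2);F=t+np.r_[158.1*np.cos(a),158.1*np.sin(a),-14]
Fr=r.T@(F-p);print("pivot tool",Fr)
for th in np.arange(.03,.37,.03):
    for s in (-1,):
        q=R.from_rotvec([0,s*th,0]).as_matrix();d=Fr-q@Fr;print(round(th,2),d.round(1),"tab rise",(-(q@(-Fr)+Fr))[2].round(1) )
```

```text
[548.80466574 -90.68729398  14.23798484] [[ 0.68   0.734  0.001]
 [ 0.734 -0.68   0.   ]
 [ 0.001  0.    -1.   ]] [-0.55641374  0.36229372  6.09209004]
pivot tool [158.44728652  -1.68371907 -23.17985584]
0.03 [-0.6  0.  -4.8] tab rise 4.8
0.06 [-1.1  0.  -9.5] tab rise 9.5
0.09 [ -1.4   0.  -14.3] tab rise 14.3
0.12 [ -1.6   0.  -19.1] tab rise 19.1
0.15 [ -1.7   0.  -23.9] tab rise 23.9
0.18 [ -1.6   0.  -28.7] tab rise 28.7
0.21 [ -1.4   0.  -33.5] tab rise 33.5
0.24 [ -1.    0.  -38.3] tab rise 38.3
0.27 [ -0.4   0.  -43.1] tab rise 43.1
0.3 [  0.2  -0.  -47.9] tab rise 47.9
0.33 [  1.    0.  -52.6] tab rise 52.6
0.36 [  2.    0.  -57.3] tab rise 57.3
```

Tab gripped (9.8 mm). Peel about the far corner in 0.03 rad steps.

>>> play_rows --targets '[{"delta_pos":[-0.0006,0,-0.0048],"turn":[0,-0.03,0]},{"delta_pos":[-0.0011,0,-0.0095],"turn":[0,-0.06,0]},{"delta_pos":[-0.0014,0,-0.0143],"turn":[0,-0.09,0]},{"delta_pos":[-0.0016,0,-0.0191],"turn":[0,-0.12,0]},{"delta_pos":[-0.0017,0,-0.0239],"turn":[0,-0.15,0]}]'

```text
t: 23.8
tool_pos: [546.7, -92.5, 37.9]
eef_rot: [2.817, 1.229, -0.215]
force: [-0.9, -1.4, 2.0]
width: 9.6
gripper_force: 30.0
```

```bash
cat > chk.py <<'E'
from h import *
s=sense();print(s["tool_pos"],s["force"].round(1),s["torque"].round(2),s["width"],s["joint_pos"].round(2))
g=cam("top");W,u,v=cloud(g)
c=np.array([605.9,-26.5]);a=np.radians(2.2);Q=np.array([[np.cos(a),-np.sin(a)],[np.sin(a),np.cos(a)]])
L=np.c_[(W[:,:2]-c)@Q,W[:,2]]
for nm,x,y in(("far",51,51),("+x-y",51,-51),("-x+y",-51,51),("tab",-52,-52),("mid+x",52,30),("mid+y",30,52),("centre",0,0),("plate ul",85,80),("plate lr",-155,-80),("hub",-125,8)):
    m=np.hypot(L[:,0]-x,L[:,1]-y)<7;print(nm,np.percentile(L[m][:,2],[10,50,90]).round(0) if m.any() else None)
E
python3 chk.py
```

```text
[546.7035401  -92.53400015  37.93714811] [-0.9 -1.4  2. ] [-0.21  0.07 -0.08] 9.614654470177765 [-0.49  0.65  0.72  1.87 -0.38  0.88 -0.34]
far [ 8. 13. 40.]
+x-y None
-x+y [498. 517. 528.]
tab [471. 481. 506.]
mid+x None
mid+y [ 9. 27. 43.]
centre [473. 475. 478.]
plate ul [ 3. 11. 17.]
plate lr [ 4. 11. 13.]
hub [567. 574. 580.]
```

>>> play_rows --targets '[{"delta_pos":[-0.0006,0,-0.0048],"turn":[0,-0.03,0]},{"delta_pos":[-0.0011,0,-0.0095],"turn":[0,-0.06,0]},{"delta_pos":[-0.0014,0,-0.0143],"turn":[0,-0.09,0]},{"delta_pos":[-0.0016,0,-0.0191],"turn":[0,-0.12,0]},{"delta_pos":[-0.0017,0,-0.0239],"turn":[0,-0.15,0]}]'

```text
t: 24.35
tool_pos: [547.8, -91.2, 61.8]
eef_rot: [2.743, 1.197, -0.417]
force: [-2.8, -2.3, 2.3]
width: 9.7
gripper_force: 30.0
```

>>> play_rows --targets '[{"delta_pos":[-0.0003,0,-0.0024],"turn":[0,-0.015,0]},{"delta_pos":[-0.0006,0,-0.0048],"turn":[0,-0.03,0]},{"delta_pos":[-0.0006,0,-0.0048],"turn":[0,-0.03,0]},{"delta_pos":[-0.0006,0,-0.0048],"turn":[0,-0.03,0]},{"delta_pos":[-0.0006,0,-0.0048],"turn":[0,-0.03,0]}]'

```text
t: 24.85
tool_pos: [549.0, -90.1, 66.4]
eef_rot: [2.728, 1.191, -0.453]
force: [-1.7, -1.5, 4.2]
width: 9.7
gripper_force: 30.0
```

```bash
sed -i 's/cam("top")/cam("scene")/' chk.py; python3 chk.py
python3 - <<'E'
from h import *
g=cam("scene");save(g,"peel.png",(200,150,400,300),4)
E
```

```text
[549.01357152 -90.06859538  66.42537534] [-1.7 -1.5  4.2] [-0.18  0.22  0.02] 9.693822480839447 [-0.59  0.73  0.8   1.74 -0.27  1.07 -0.47]
far None
+x-y [ 8. 31. 64.]
-x+y [  9.  34. 455.]
tab [ 10. 114. 184.]
mid+x None
mid+y None
centre [477. 490. 501.]
plate ul None
plate lr [ 2. 10. 12.]
hub [ 54. 193. 203.]
```

View pics/peel.png

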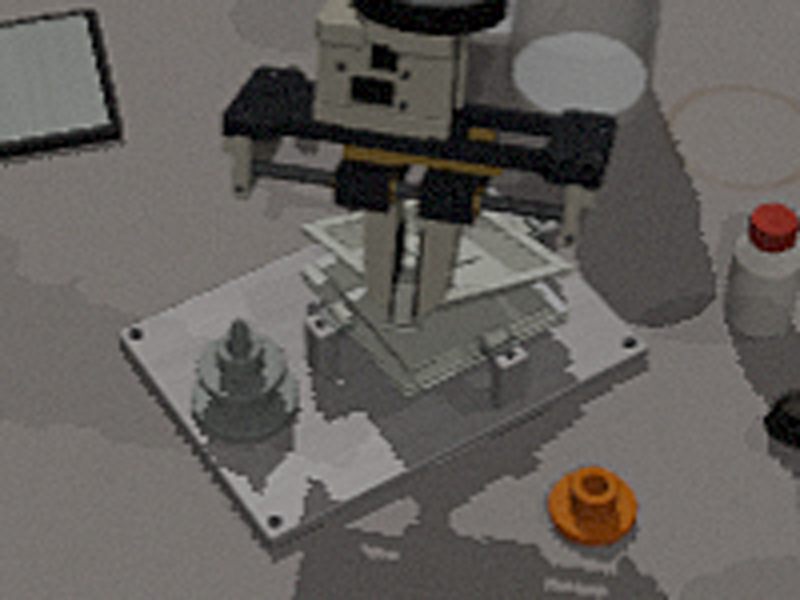

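Picture: the cover is tilted, with its far corner still down at about (590,265). The tray sits in its nest (corner (410,390)), the plate is flat and both collars are stacked on the post at (240,390). Now compute the lift, the levelling and the transfer.

Run:
```python
from h import *
p,r=tool();print("up in tool",(r.T@[0,0,1]).round(4),"level turn",R.from_matrix(r.T@down(-42.8)).as_rotvec().round(3))
up=p+[0,0,150]
D=down(-42.8);D2=down(-30)
# fin centre in the tool frame: at grasp fin (547.8,-89.3,51.5), rep (548.8,-90.7,14.2)
fin=D.T@(np.array([547.8,-89.3,51.5])-[548.8,-90.7,14.2]);cov=D.T@(np.array([605.9,-26.5,30.5])-[548.8,-90.7,14.2]);print(fin,cov)
lv=up+r@fin-D@fin
tgt=np.array([476,287,158])-D2@cov
print(lv,tgt)
go((up,r),(lv,D),(tgt,D2))
```

```text
up in tool [-3.236e-01 -1.000e-04 -9.462e-01] level turn [-0.     0.329 -0.   ]
[  0.34778051  -1.68494769 -37.3       ] [ 85.90155577  -1.72415647 -16.3       ]
[557.24629299 -81.16512097 214.36791244] [434.54238542 211.74499224 141.7       ]
dpos m [-0.0485 -0.     -0.1419] turn [0. 0. 0.]
dpos m [ 0.0121  0.     -0.0019] turn [-1.000e-04  3.295e-01 -4.000e-04]
dpos m [ 0.1315 -0.289   0.0727] turn [ 0.      0.     -0.2234]
```

>>> play_rows --targets '[{"delta_pos":[-0.002,0,-0.006],"turn":[0,0,0]},{"delta_pos":[-0.004,0,-0.012],"turn":[0,0,0]},{"delta_pos":[-0.007,0,-0.02],"turn":[0,0,0]},{"delta_pos":[-0.011,0,-0.032],"turn":[0,0,0]},{"delta_pos":[-0.015,0,-0.044],"turn":[0,0,0]}]'

```text
t: 25.45
tool_pos: [549.3, -89.7, 114.2]
eef_rot: [2.727, 1.191, -0.453]
force: [-0.4, 0.1, -1.0]
width: 9.5
gripper_force: 30.0
```

>>> play_rows --targets '[{"delta_pos":[-0.007,0,-0.02],"turn":[0,0,0]},{"delta_pos":[-0.014,0,-0.042],"turn":[0,0,0]},{"delta_pos":[-0.022,0,-0.064],"turn":[0,0,0]},{"delta_pos":[-0.029,0,-0.085],"turn":[0,0,0]},{"delta_pos":[-0.033,0,-0.098],"turn":[0,0,0]}]'

```text
t: 25.95
tool_pos: [550.1, -89.8, 218.8]
eef_rot: [2.727, 1.19, -0.45]
force: [-0.8, -0.2, -0.5]
width: 10.0
gripper_force: 30.0
```

>>> play_rows --targets '[{"delta_pos":[0.001,0,0],"turn":[0,0.05,0]},{"delta_pos":[0.004,0,0],"turn":[0,0.12,0]},{"delta_pos":[0.008,0,-0.001],"turn":[0,0.2,0]},{"delta_pos":[0.01,0,-0.0015],"turn":[0,0.28,0]},{"delta_pos":[0.012,0,-0.002],"turn":[0,0.33,0]}]'

```text
t: 26.45
tool_pos: [557.3, -81.6, 215.2]
eef_rot: [-2.879, -1.255, -0.006]
force: [0.3, -0.5, -0.1]
width: 9.7
gripper_force: 30.0
```

Run:
```python
from h import *
s=sense();p,r=tool();print(p,r.round(3).tolist(),s["force"].round(1),s["torque"].round(2),s["width"],s["joint_pos"].round(2))
g=cam("wrist");W,u,v=cloud(g);T=(W-p)@r
m=(T[:,0]>15)&(T[:,0]<180)&(abs(T[:,1])<95)&(T[:,2]<5)&(T[:,2]>-60);t=T[m];print("cover?",m.sum(),t.mean(0).round(1),t.min(0).round(1),t.max(0).round(1))
A=np.c_[t[:,:2],np.ones(len(t))];print(np.linalg.lstsq(A,t[:,2],rcond=None)[0])
c=np.array([605.9,-26.5])
m=(np.hypot(*(W[:,:2]-c).T)<110)&(W[:,2]<60);h=W[m];print("below",m.sum(),np.histogram(h[:,2],bins=range(-5,65,5)))
go(([434.5,211.7,141.7],down(-30)))
```

```text
[557.28337887 -81.58203584 215.23084722] [[0.681, 0.732, 0.003], [0.732, -0.681, 0.002], [0.004, 0.001, -1.0]] [ 0.3 -0.5 -0.1] [-0.12  0.15  0.02] 9.680027346103522 [-0.56  0.39  0.85  1.75 -0.32  1.14 -0.36]
cover? 48119 [ 81.2  -1.6 -15.1] [ 15.  -78.7 -27.3] [127.7  75.9  -7. ]
[ 4.70469557e-02  3.41230269e-05 -1.89546036e+01]
below 306 (array([  0,   0,   0,   2, 104,   1,   0,   0,  38, 161,   0,   0,   0]), array([-5,  0,  5, 10, 15, 20, 25, 30, 35, 40, 45, 50, 55, 60]))
dpos m [ 0.1314 -0.2904  0.0744] turn [ 0.0012 -0.0057 -0.2277]
```

>>> play_rows --targets '[{"delta_pos":[0.005,-0.01,0.002],"turn":[0,0,-0.01]},{"delta_pos":[0.015,-0.033,0.008],"turn":[0,0,-0.025]},{"delta_pos":[0.028,-0.062,0.016],"turn":[0,0,-0.048]},{"delta_pos":[0.042,-0.092,0.024],"turn":[0,0,-0.072]},{"delta_pos":[0.056,-0.123,0.032],"turn":[0,0,-0.096]}]'

```text
t: 27.0
tool_pos: [504.7, 46.6, 181.8]
eef_rot: [2.812, 1.399, -0.003]
force: [-0.2, 0.2, -1.2]
width: 9.8
gripper_force: 30.0
```

Run:
```python
from h import *
s=sense();print(s["tool_pos"],s["joint_pos"].round(2))
go(([434.5,211.7,141.7],down(-30)))
```

```text
[504.67552377  46.609966   181.76518166] [-0.83  0.31  0.82  1.92 -0.27  1.02 -0.54]
dpos m [ 0.0894 -0.1555  0.0399] turn [-0.0003  0.0019 -0.1239]
```

>>> play_rows --targets '[{"delta_pos":[0.017,-0.03,0.008],"turn":[0,0,-0.025]},{"delta_pos":[0.035,-0.062,0.016],"turn":[0,0,-0.05]},{"delta_pos":[0.055,-0.096,0.025],"turn":[0,0,-0.077]},{"delta_pos":[0.073,-0.127,0.033],"turn":[0,0,-0.1]},{"delta_pos":[0.084,-0.147,0.038],"turn":[0,0,-0.117]}]'

```text
t: 27.5
tool_pos: [437.1, 204.0, 143.4]
eef_rot: [2.723, 1.566, -0.004]
force: [-0.0, -0.4, -0.3]
width: 10.0
gripper_force: 30.0
```

>>> play_rows --targets '[{"delta_pos":[0.005,-0.008,0.002],"turn":[0,0,-0.007]},{"delta_pos":[0.005,-0.008,0.002],"turn":[0,0,-0.007]},{"delta_pos":[0.005,-0.008,0.002],"turn":[0,0,-0.007]},{"delta_pos":[0.005,-0.008,0.002],"turn":[0,0,-0.007]},{"delta_pos":[0.005,-0.008,0.002],"turn":[0,0,-0.007]}]'

```text
t: 28.0
tool_pos: [435.9, 207.2, 142.7]
eef_rot: [2.725, 1.563, 0.001]
force: [-0.5, 0.0, -0.7]
width: 9.6
gripper_force: 30.0
```

Run:
```python
from h import *
s=sense();p,r=tool();print(p,s["force"].round(1),s["width"],s["joint_pos"].round(2),s["dq"].round(2))
g=cam("wrist");W,u,v=cloud(g);T=(W-p)@r
m=(T[:,0]>15)&(T[:,0]<180)&(abs(T[:,1])<95)&(T[:,2]<5)&(T[:,2]>-60)
for lo,hi in((-30,-20),(-20,-12),(-12,-4)):
    k=m&(T[:,2]>lo)&(T[:,2]<hi);print(lo,k.sum(),T[k].min(0).round(),T[k].max(0).round())
# floor plane (recess) fit
k=m&(abs(T[:,0]-86)<25)&(abs(T[:,1]+2)<25);A=np.c_[W[k][:,:2]-W[k][:,:2].mean(0),np.ones(k.sum())]
print("recess floor slope/height",np.linalg.lstsq(A,W[k][:,2],rcond=None)[0],W[k][:,:2].mean(0))
print("cover centre",(p+r@[85.9,-1.7,-16.3]).round(1))
t=cam("top");W,u,v=cloud(t)
c=np.array([605.9,-26.5]);a=np.radians(2.2);Q=np.array([[np.cos(a),-np.sin(a)],[np.sin(a),np.cos(a)]]);L=np.c_[(W[:,:2]-c)@Q,W[:,2]]
for nm,x,y in(("centre",0,0),("rim+x",52,30),("rim-x",-52,30),("rim-y",20,-52),("plate",85,80),("plate lr",-155,-80)):
    k=np.hypot(L[:,0]-x,L[:,1]-y)<8;print(nm,np.percentile(L[k][:,2],[10,50,90]).round())
s=cam("scene");Ws,u,v=cloud(s)
k=(np.hypot(Ws[:,0]-481,Ws[:,1]+31)<27)&(Ws[:,2]>12)&(Ws[:,2]<90);print("stack",np.histogram(Ws[k][:,2],bins=range(12,92,5)))
for nm,x,y,rr in(("dish",349,142,45),("timer",699,344,45),("oil",763,-116,30)):
    k=(np.hypot(W[:,0]-x,W[:,1]-y)<rr)&(W[:,2]>7)&(W[:,2]<110);print(nm,k.sum(),W[k].mean(0).round(0) if k.any() else 0)
k=(abs(W[:,0]-476)<110)&(abs(W[:,1]-287)<110)&(W[:,2]>120)&(W[:,2]<190);print("cover in top",k.sum(),W[k].mean(0).round(),W[k].min(0).round(),W[k].max(0).round())
```

```text
[435.86144975 207.20525444 142.67716917] [-0.5  0.  -0.7] 9.612176120719042 [-1.14  0.31  0.74  2.02 -0.26  0.91 -0.79] [-0. -0. -0. -0. -0. -0.  0.]
-30 14419 [ 15. -79. -27.] [124.  76. -20.]
-20 10394 [ 23. -65. -20.] [126.  62. -12.]
-12 23385 [ 30. -59. -12.] [128.  55.  -7.]
recess floor slope/height [ 1.71235561e-03 -2.00575938e-03  1.53084487e+02] [477.85960707 282.97392408]
cover centre [477.8 282.2 159. ]
centre [13. 18. 22.]
rim+x [10. 30. 35.]
rim-x [19. 32. 35.]
rim-y [12. 31. 36.]
plate [ 1.  7. 12.]
plate lr [ 5. 10. 15.]
stack (array([ 50,  86,  17,   3,  10, 121,  74,  17,  40,  37,  11,   8,   9,
         5,   0]), array([12, 17, 22, 27, 32, 37, 42, 47, 52, 57, 62, 67, 72, 77, 82, 87]))
dish 370 [348. 146.  14.]
timer 615 [699. 352.  34.]
oil 195 [ 764. -115.   58.]
cover in top 572 [512. 293. 160.] [481. 234. 144.] [542. 347. 176.]
```

The cover is level and 5 mm off centre. The tray rim is still at 33 mm (seated), the collars are home and the bystanders have not moved. Nudge it and hand in.

>>> play_rows --targets '[{"delta_pos":[0.001,-0.001,0],"turn":[0,0,0]},{"delta_pos":[0.003,-0.004,0],"turn":[0,0,0]},{"delta_pos":[0.003,-0.004,0],"turn":[0,0,0]},{"delta_pos":[0.003,-0.004,0],"turn":[0,0,0]},{"delta_pos":[0.003,-0.004,0],"turn":[0,0,0]}]'

```text
t: 28.65
tool_pos: [433.2, 212.9, 142.4]
eef_rot: [2.723, 1.566, 0.0]
force: [0.4, -0.5, -1.0]
width: 9.2
gripper_force: 30.0
```

```bash
python3 -c "
from h import *
s=sense();print(s['tool_pos'],s['width'],s['gripper_force']);print(hand_in())"
```

```text
[433.20487576 212.92160756 142.36478408] 9.248758800389 29.99989628791809
the job is handed in; nothing more can be done
None
```

I handed the job in at about 29 s: both collars are home on the post, the cover was peeled tab corner first with the tray and base plate left in place, and the gripper now holds it level and centred about 14 cm above the mirror; the hand-in gave no verdict.

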